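# Open the ring-core tester, load it, run its carriage home and shut it

### The arm

A 6-joint arm with a two-finger parallel gripper is mounted at the origin on the work surface. World frame = base frame: x ahead of the robot, y to its left, z up, the work surface at z = 0. Lengths are in m, angles in degrees, forces in N, time in s.
With the tool pointing down it reaches from about 0.4 to 0.825 m from the base axis. Payload 7 kg.
Tool frame: the origin (TCP) lies on the centre line of the jaws, within the pads' length; the fingertips stand r.nose_length ahead of it and the grasp point (between the pads) lies 2 mm behind it (r.nose_length is the distance from the TCP to the fingertips, in m); z points along the fingers, y is the direction in which the jaws open and shut (so a half turn about z gives the same grasp; the last joint's range is limited). The gripper opens to 88 mm and grips with 3 to 60 N. Pads are 19 mm wide; open, the fingers measure 130 mm over their backs; the gripper's body (78 mm by 193 mm) begins 47 mm behind the grasp point.
Start: joints at [88.012, 20.546, 0.682, 0, -70.136, -16.507], TCP at [0.214, 0.64, 0.244] pointing down, gripper open.
Joint ranges: [-176.03, 176.03], [-82.01, 121.73], [-58.28, 71.71], [-173.87, 95.51], [-174.79, -0.11], [-173.66, 173.66]. Speed limits (degrees/s): [136.94, 136.94, 172.46, 180, 180, 180].

### API

Orientations are given as [roll, pitch, yaw] about the fixed x, y, z axes, in that order (R = Rz(yaw) Ry(pitch) Rx(roll)).
In Python, from plant import r gives the robot as it stands.
- The arm moves only by the tool apply_moves, never from a script. Its argument "targets" is a list of rows, each a list of 3 entries, a list of its own where there are three numbers: the shift along the tool's x, y, z scaled (see below), then the turn, a rotation vector about the tool's x, y, z scaled (see below), then the finger opening in mm, from 0 to 87.6. A call has 1 to 5 rows; each row shifts and turns the pose as measured when the row begins, along the tool's axes as they then stand; what a row does not reach is not made up. The controller multiplies each number of a shift by 0.04 m and each number of a turn by 8 degrees. A row lasts 1/10 s, in which the tool goes at most 50 mm and 8.59 degrees, less where a joint would pass 70% of its speed; a pose out of reach is approached as far as the arm can. A call with a number of a shift or a turn outside -1 to 1 is refused whole. A call with a gripper value outside its range is refused whole. The fingers move at their own pace and stop on an object; "squeeze" is the grip in N (left out, the last holds). Time passes only in rows, so rows that do not move let the fingers close. It gives the time, the measured TCP pose, the force and the opening at its end, in the units of the state.
- r.get_state(): the state, without advancing time (a new reading comes with each control period).
- r.capture(name): name is "scene" or "side" or "wrist"; returns a dict with "img" (420x560x3 uint8, blue, green, red), "z_map" (420x560 float32, m along the optical axis (not along the pixel's ray), 0 where there is no reading), "fx", "fy", "cx", "cy" (pixels), "k1" (the pictures are not rectified: a ray, as slopes to the right and down, at radius r is drawn at 1 + k1 r^2 times it, then the intrinsics apply), "camera_from_world" (4x4, takes a point from world to camera coordinates); the wrist camera has in their place "mount" (4x4, takes a point from camera to tool coordinates, whose origin is the TCP and whose axes are the flange's). Camera axes: x right, y up, looking along -z (the intrinsics and any distortion apply to the point x, -y, -z); pixel columns grow to the right and rows downward; lengths in m; the calibration is good to about 2 mm. A picture is of the moment at which its call begins: read the wrist's pose just before it.
- r.close_job(): hands the job in, once; it reports no verdict.
The state is a dict: "time_s": time; "joints": joint angles; "qd": joint speeds; "joint_torque": joint torques, N m; "tcp_pos": TCP position; "eef_rot": TCP orientation; "contact_force": force on the tool from outside, world axes, zero at the start; "moment": the same for the moment, N m; "gripper_width": finger opening in m.
Only numpy, scipy, OpenCV 4.12 (cv2) and the standard library are available. Lean on these libraries where they do the work, as an engineer would, in place of code of your own. Each camera call takes 0.05 s, during which the arm holds its last target.

### The job

Load the core tester for its next run: swing its clear cover up until it stands about upright, pull the carriage fully out to its loading stop, and with it there put every ferrite ring core lying on the table over a post of the carriage, one core to a post and seated flat on the deck (any core on any post). Then push the loaded carriage fully home into the chamber and, last, shut the cover flat; leave the other things on the bench where they are.

Things in the scene. Friction and masses are not known exactly. Their poses are not given: they have to be found in the camera images.
- tester: The fixed core tester: an aluminium bed 110 mm wide (x), 12 mm thick, from y = -345 to +295 mm. From y = 30 mm on, two grey walls 6 mm thick at x = +-52 mm rise to 62 mm: the test chamber, open at its -y end; a 75 mm high head closes it (y 305 to 355). Origin: bed underside, on the centre line; x points away from the robot, y along the bed to the chamber.
- carriage (a joint): Travel of the white carriage (80 mm wide, deck top 26 mm above the table, about 2 N of friction) along the bed, m: 0 = fully home in the chamber against its end stop, 0.31 = fully out at the black loading stop; grows towards the tester's -y.
- grip_top (a point): Centre of the top of the black grip block that stands on the carriage's outer end: 34 mm (tester x) by 16 mm (tester y), from the deck at 26 mm to 74 mm above the table. It stays outside the chamber. Axes as the tester's.
- cover (a joint): Angle of the clear cover, rad: 0 = shut flat on the chamber walls, grows as it opens (about 1.57 upright, 1.75 at most). The stiff hinge lets it stay at any angle (about 2 N at its edge moves it).
- cover_hinge (a point): Middle of the cover's hinge line, which runs along the tester's y on top of the chamber wall farther from the robot, 62 mm above the table. The cover is a clear panel with a grey rim, 112 mm from the hinge to its free edge, 265 mm along y, 5 mm thick. Turns with the cover: -x to the free edge, z out of the outer face.
- cover_grip (a point): Middle of the black round bar handle on the cover: 12 mm in diameter, 90 mm long along the tester's y on a leg at each end; its axis lies 98 mm from the hinge line and 34 mm off the hinge plane, so that there are 23 mm clear between the bar and the 5 mm panel. Axes turn with the cover: z points out of the outer face.
- post0 (a point): Foot of upright steel post 0 (0 is the nearest to the grip block), on the deck. Five posts, 50 mm apart in a row along the carriage, each 19 mm in diameter and 22 mm high with a tapered top 5 mm. Axes as the tester's.
- post1 (a point): Foot of upright steel post 1 (0 is the nearest to the grip block), on the deck. Five posts, 50 mm apart in a row along the carriage, each 19 mm in diameter and 22 mm high with a tapered top 5 mm. Axes as the tester's.
- post2 (a point): Foot of upright steel post 2 (0 is the nearest to the grip block), on the deck. Five posts, 50 mm apart in a row along the carriage, each 19 mm in diameter and 22 mm high with a tapered top 5 mm. Axes as the tester's.
- post3 (a point): Foot of upright steel post 3 (0 is the nearest to the grip block), on the deck. Five posts, 50 mm apart in a row along the carriage, each 19 mm in diameter and 22 mm high with a tapered top 5 mm. Axes as the tester's.
- post4 (a point): Foot of upright steel post 4 (0 is the nearest to the grip block), on the deck. Five posts, 50 mm apart in a row along the carriage, each 19 mm in diameter and 22 mm high with a tapered top 5 mm. Axes as the tester's.
- core0: A ferrite ring core, dark grey: outer diameter 36 mm, hole 23 mm, 15 mm high, 45 g, lying flat on the table in front of the tester. Origin: centre of its underside; z is the ring's axis. None from the start means that it is absent.
- core1: A ferrite ring core, dark grey: outer diameter 36 mm, hole 23 mm, 15 mm high, 45 g, lying flat on the table in front of the tester. Origin: centre of its underside; z is the ring's axis. None from the start means that it is absent.
- core2: A ferrite ring core, dark grey: outer diameter 36 mm, hole 23 mm, 15 mm high, 45 g, lying flat on the table in front of the tester. Origin: centre of its underside; z is the ring's axis. None from the start means that it is absent.
- core3: A ferrite ring core, dark grey: outer diameter 36 mm, hole 23 mm, 15 mm high, 45 g, lying flat on the table in front of the tester. Origin: centre of its underside; z is the ring's axis. None from the start means that it is absent.
- core4: A ferrite ring core, dark grey: outer diameter 36 mm, hole 23 mm, 15 mm high, 45 g, lying flat on the table in front of the tester. Origin: centre of its underside; z is the ring's axis. None from the start means that it is absent.
- solder_reel: Bystander: a solder reel with black flanges, 52 mm across and 38 mm high, standing among the cores. Origin: centre of its underside.
- screwdriver: Bystander: a screwdriver 190 mm long, lying along its own x, on the table. Origin near the centre of its underside.
- cutters: Bystander: red-handled cutters about 155 mm long, 13 mm high, on the table. Origin near the centre of its underside.
- flux_jar: Bystander: a small jar 44 mm across and 40 mm high, on the table. Origin near the centre of its underside.
- tweezers: Bystander: steel tweezers 120 mm long, 5 mm high, on the table. Origin near the centre of its underside.
Mind the look-alikes: they are no part of the job. What is shaped like the core1 but purple or red is not meant.

How it is judged:
By the outcome, as a careful person would: the job done as asked, in the order asked, and still so for the second after the job is handed in, with the robot touching nothing.
Of core0, core1, core2, core3, core4 only 3 to 5 are there at a start; the rules pass over those that are not, and their reading is None.
At some moment in a run one of core0, core1, core2, core3, core4 may be knocked a few centimetres aside while the robot is not near it.
Once in a run the grip may slacken for a moment while it holds something.
It also fails if it takes over 210 s, if anything falls off the work surface, if the arm or the gripper's body presses on something with over 40 N, if the wrist force passes 120 N, or if a joint passes its speed limit or range.

## Working session

There is one attempt and no reset: what is moved stays moved. The work goes in short steps, Python scripts to look and compute and a tool call to move; the robot and the scene stay as the last step left them, time stands still between calls to the robot, and variables do not carry over. Pictures are saved under pics/ and viewed, and the job is handed in when it is done.

Besides the shell and the picture viewer there is one more tool, called after "Emit:" in YAML: its name, and indented under it one key for each argument. apply_moves: Moves the arm, as the interface text tells. Its arguments: {"type":"object","properties":{"targets":{"type":"array","items":{"type":"array"}},"squeeze":{"type":"number"}},"required":["targets"]}

```bash
ls; mkdir -p pics; python3 - <<'E'
from plant import r
import cv2
s=r.get_state();print(s, r.nose_length)
for n in ["scene","side","wrist"]:
    c=r.capture(n);cv2.imwrite(f"pics/{n}0.png",c["img"])
    print(n,{k:v for k,v in c.items() if k not in("img","z_map")})
E
```

```text
pics
{'time_s': 0.0, 'joints': array([ 8.80111566e+01,  2.05890062e+01,  6.32308099e-01, -1.86703974e-02,
       -7.01377378e+01, -1.65071510e+01]), 'qd': array([ 0.09766204,  0.00630432, -0.03474609,  0.06866446,  0.06795834,
        0.07596979]), 'joint_torque': array([-9.36232118e-05, -5.82706690e+01,  2.93049252e+01,  6.99691057e+00,
        7.10588458e-03, -1.45639988e-04]), 'tcp_pos': array([0.21401769, 0.63966256, 0.24264353]), 'eef_rot': array([ 1.79904469e+02, -1.00068523e-02, -1.85023440e+01]), 'contact_force': array([-0.09731238,  1.0607678 , -1.02677887]), 'moment': array([ 0.00511608,  0.01646712, -0.03712558]), 'gripper_width': 0.08753091203909279} 0.017
scene {'fx': 396.14055296700695, 'fy': 396.14055296700695, 'cx': 284.70414619804, 'cy': 197.19433601150863, 'k1': 0.0075534348833481875, 'camera_from_world': array([[ 0.72106681,  0.6928504 , -0.00458019, -0.39257146],
       [-0.46162052,  0.48532872,  0.7425379 ,  0.15090374],
       [ 0.51669058, -0.53330513,  0.66978839, -1.2697307 ],
       [ 0.        ,  0.        ,  0.        ,  1.        ]])}
side {'fx': 392.365
[... 167 characters left out ...]
7, -0.02140317, -0.44196009],
       [ 0.1607371 ,  0.53288108,  0.83078357, -0.17010393],
       [-0.20292599, -0.80590352,  0.55618393, -1.00096949],
       [ 0.        ,  0.        ,  0.        ,  1.        ]])}
wrist {'fx': 315.0882599495202, 'fy': 315.0882599495202, 'cx': 282.177973688207, 'cy': 214.40740474299724, 'k1': -0.06555777988912669, 'mount': array([[ 3.18438339e-04,  9.62737942e-01,  2.70435860e-01,
         7.21165423e-02],
       [ 9.99999947e-01, -2.87006345e-04, -1.55772332e-04,
        -7.26839744e-06],
       [-7.23511268e-05,  2.70435895e-01, -9.62737982e-01,
        -1.40716716e-01],
       [ 0.00000000e+00,  0.00000000e+00,  0.00000000e+00,
         1.00000000e+00]])}
```

View pics/scene0.png

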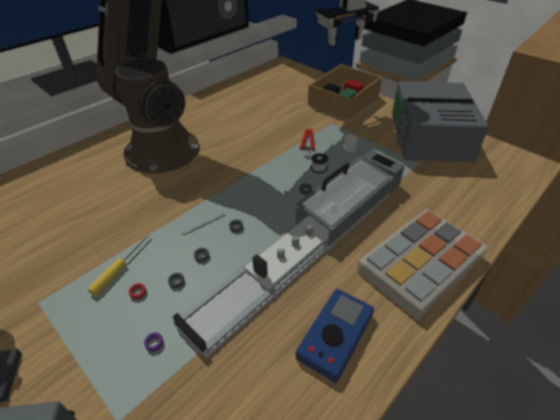

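View pics/side0.png

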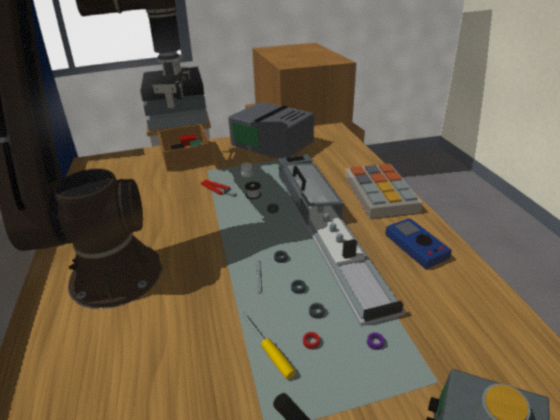

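View pics/wrist0.png

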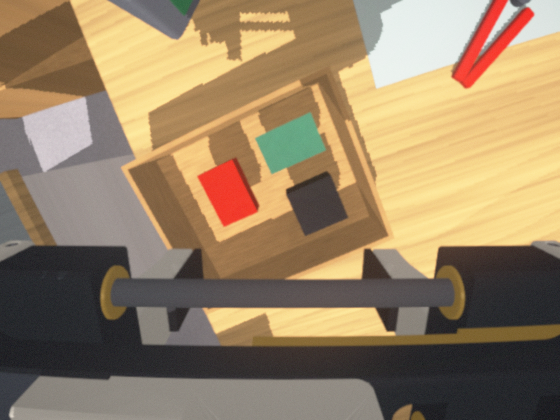

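```bash
cat > h.py <<'E'
from plant import r
import cv2, numpy as np
from scipy.spatial.transform import Rotation as R
def cap(n):
    s=r.get_state() if n=="wrist" else None
    c=r.capture(n)
    if n=="wrist":
        T=np.eye(4);T[:3,:3]=R.from_euler("xyz",s["eef_rot"],degrees=True).as_matrix();T[:3,3]=s["tcp_pos"]
        c["wfc"]=T@c["mount"]
    else: c["wfc"]=np.linalg.inv(c["camera_from_world"])
    return c
def K(c): return np.array([[c["fx"],0,c["cx"]],[0,c["fy"],c["cy"]],[0,0,1.]])
def rays(c,uv):
    uv=np.asarray(uv,float).reshape(-1,1,2)
    p=cv2.undistortPoints(uv,K(c),np.array([c["k1"],0,0,0,0.])).reshape(-1,2)
    d=np.c_[p[:,0],-p[:,1],-np.ones(len(p))]
    return c["wfc"][:3,3], d@c["wfc"][:3,:3].T
def onz(c,uv,z):
    o,d=rays(c,uv); return o+d*((z-o[2])/d[:,2])[:,None]
def cloud(c):
    h,w=c["z_map"].shape
    u,v=np.meshgrid(np.arange(w),np.arange(h))
    o,d=rays(c,np.c_[u.ravel(),v.ravel()])
    return (o+d*c["z_map"].reshape(-1,1)).reshape(h,w,3)
def proj(c,P):
    P=np.atleast_2d(P); q=(np.linalg.inv(c["wfc"])@np.c_[P,np.ones(len(P))].T).T[:,:3]
    x=q[:,0]/-q[:,2]; y=-q[:,1]/-q[:,2]; k=1+c["k1"]*(x*x+y*y)
    return np.c_[c["fx"]*x*k+c["cx"],c["fy"]*y*k+c["cy"]]
def crop(c,name,u0,v0,u1,v1,s):
    i=cv2.resize(c["img"][v0:v1,u0:u1],None,fx=s,fy=s,interpolation=cv2.INTER_CUBIC);cv2.imwrite("pics/"+name,i)
E
python3 - <<'E'
from h import *
c=cap("scene");d=cap("side")
crop(c,"s1.png",90,130,420,370,2.4)
crop(d,"d1.png",200,140,440,360,2.7)
for n,x in(("scene",c),("side",d)):
    X=cloud(x); m=x["z_map"]>0
    # table height check
    g=cv2.cvtColor(x["img"],cv2.COLOR_BGR2HSV)
    dark=((g[...,2]<80)&m&(X[...,2]>-.02)&(X[...,2]<.06)&(X[...,0]>.2)&(X[...,0]<.95)&(abs(X[...,1])<.6)).astype(np.uint8)
    k,lab,st,ce=cv2.connectedComponentsWithStats(dark)
    for i in range(1,k):
        if st[i,4]>25: print(n,st[i],ce[i].round(1),np.median(X[lab==i],0).round(3), onz(x,[ce[i]],.0075).round(3))
E
```

```text
scene [ 167   95  329  139 9649] [323.4 170.3] [0.438 0.272 0.   ] [[0.447 0.267 0.007]]
scene [302 145   9   6  27] [306.1 148. ] [0.337 0.313 0.012] [[0.334 0.318 0.007]]
scene [ 173  171  237  194 3806] [320.2 252.9] [0.648 0.103 0.001] [[0.644 0.018 0.007]]
scene [230 220  14  14 150] [236.1 226.5] [ 0.435 -0.062  0.009] [[ 0.434 -0.063  0.007]]
scene [305 228   8   8  42] [309.  231.6] [0.599 0.029 0.038] [[0.58  0.051 0.007]]
scene [401 231  25  12  75] [412.5 236.7] [0.792 0.17  0.047] [[0.776 0.215 0.007]]
scene [435 232  19  11  62] [443.4 237.3] [0.842 0.224 0.048] [[0.831 0.265 0.007]]
scene [293 241   6   6  28] [295.3 243.3] [ 0.599 -0.021  0.038] [[ 0.581 -0.001  0.007]]
scene [195 248  15  16 177] [201.7 255.7] [ 0.45  -0.182  0.009] [[ 0.447 -0.182  0.007]]
scene [278 253   6   6  30] [280.7 255.2] [ 0.6   -0.07   0.039] [[ 0.581 -0.052  0.007]]
scene [ 359  257  132   72 1999] [430.4 292.9] [0.913 0.068 0.001] [[0.888 0.096 0.007]]
scene [253 263  14  16 122] [260.2 271.4] [ 0.604 -0.138  0.043] [[ 0.58  -0.118  0.007]]
scene [ 93 265  34  35 192] [110.1 283.8] [ 0.3
[... 1898 characters left out ...]
80  17  14 162] [298.9 286.8] [ 0.445 -0.185  0.012] [[ 0.446 -0.18   0.007]]
side [363 301  47  24 661] [384.3 312.9] [ 0.598 -0.327  0.024] [[ 0.606 -0.314  0.007]]
side [310 303  18  15 186] [317.5 310.7] [ 0.463 -0.269  0.011] [[ 0.464 -0.264  0.007]]
side [370 335   8   6  27] [373.1 337. ] [ 0.553 -0.367  0.008] [[ 0.554 -0.367  0.007]]
side [313 339  10  10  40] [318.7 344.4] [ 0.44  -0.351  0.003] [[ 0.437 -0.352  0.007]]
side [373 341  14   9  56] [380.9 345.8] [ 0.561 -0.393  0.005] [[ 0.559 -0.393  0.007]]
side [289 370  11  11  45] [294.9 375.9] [ 0.371 -0.407  0.002] [[ 0.369 -0.41   0.007]]
side [426 395  15  25 191] [433.8 407.1] [ 0.576 -0.56   0.045] [[ 0.592 -0.546  0.007]]
```

View pics/s1.png

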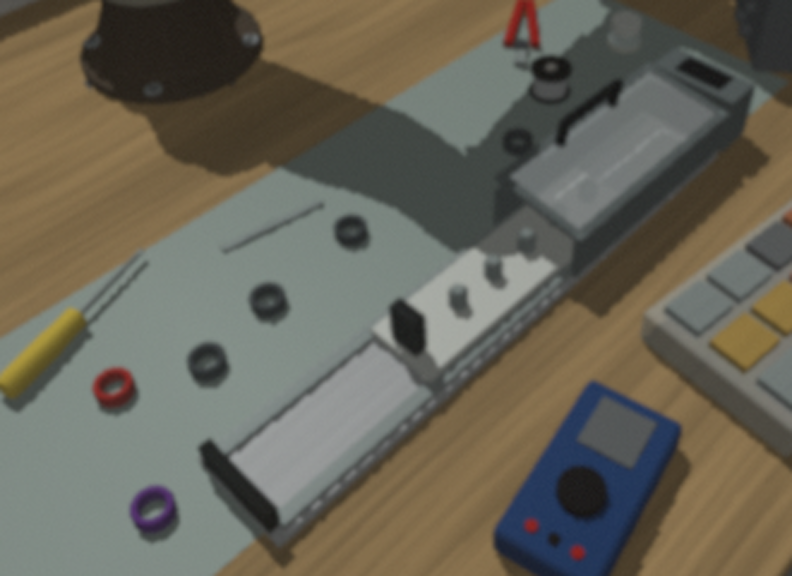

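View pics/d1.png

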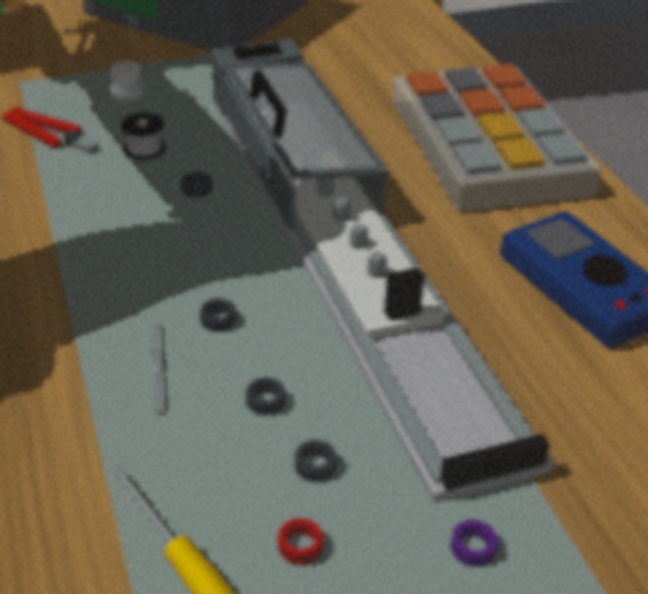

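```bash
python3 - <<'E'
from h import *
for n in("scene","side"):
    x=cap(n);X=cloud(x);Z=X[...,2];g=cv2.cvtColor(x["img"],cv2.COLOR_BGR2HSV)
    box=(X[...,0]>.45)&(X[...,0]<.75)&(X[...,1]>-.45)&(X[...,1]<.5)
    m=box&(Z>.082)&(Z<.12)&(X[...,0]<.62)&(g[...,2]<70)
    P=X[m];print(n,"bar",len(P),P.mean(0).round(4),P.min(0).round(3),P.max(0).round(3), np.argwhere(m).mean(0))
    print(np.polyfit(P[:,1],P[:,0],1))
    m=box&(Z>.055)&(Z<.075)
    P=X[m];print("walltop/cover",len(P),np.percentile(P,[1,50,99],axis=0).round(3).tolist())
    rc=cv2.minAreaRect(P[:,:2].astype(np.float32)*1000);print(rc)
    m=box&(Z>.02)&(Z<.031)&(X[...,1]<-.05)&(g[...,2]>100)
    P=X[m];print("deck",len(P),P[:,2].mean(),cv2.minAreaRect(P[:,:2].astype(np.float32)*1000))
    m=box&(g[...,2]<60)&(Z>.03)&(X[...,1]<-.08)&(X[...,1]>-.2)
    P=X[m];print("grip",np.percentile(P,[2,50,98],axis=0).round(3).tolist())
    m=box&(g[...,2]<60)&(Z>.012)&(X[...,1]<-.28)
    P=X[m];print("stop",np.percentile(P,[2,50,98],axis=0).round(3).tolist())
E
```

```text
scene bar 371 [0.57   0.2899 0.1028] [0.537 0.046 0.082] [0.612 0.5   0.12 ] [159.70350404 363.4851752 ]
[0.11710486 0.53609763]
walltop/cover 2711 [[0.542, -0.138, 0.056], [0.614, 0.178, 0.071], [0.648, 0.493, 0.075]]
((592.4151000976562, 179.8172149658203), (113.63563537597656, 639.4407958984375), 0.6561427116394043)
deck 772 0.025171222278969972 ((593.7144775390625, -178.91864013671875), (82.499755859375, 257.97369384765625), 0.22254444658756256)
grip [[0.583, -0.139, 0.032], [0.601, -0.137, 0.061], [0.612, -0.126, 0.075]]
stop [[0.555, -0.329, 0.013], [0.603, -0.326, 0.036], [0.641, -0.319, 0.04]]
side bar 248 [0.5639 0.2723 0.1006] [0.537 0.044 0.082] [0.607 0.5   0.12 ] [165.625      294.61290323]
[0.10721456 0.5347248 ]
walltop/cover 942 [[0.536, -0.138, 0.056], [0.614, 0.152, 0.071], [0.649, 0.496, 0.075]]
((593.396728515625, 179.63027954101562), (115.58842468261719, 640.27978515625), 0.4368966817855835)
deck 451 0.026284088516508253 ((595.6270751953125, -171.80624389648438), (242.82260131835938, 100.6628189086914), 89.65233612060547)
grip [[0.578, -0.139, 0.032], [0.592, -0.136, 0.058], [0.608, -0.126, 0.076]]
stop [[0.551, -0.329, 0.014], [0.593, -0.326, 0.033], [0.639, -0.316, 0.041]]
```

Emit:
apply_moves:
  targets:
    - [[0,0,-0.8],[0,0,1],87]
    - [[0,0,-0.8],[0,0,1],87]
    - [[0,0,0],[0,0,1],87]

```text
time_s: 0.65
tcp_pos: [0.2142, 0.6394, 0.308]
eef_rot: [179.8, -0.1, -43.2]
contact_force: [0.3, -0.4, 0.4]
gripper_width: 0.0871
```

```bash
cat > pl.py <<'E'
import sys
from h import *
# usage: pl.py x y z yaw [stepmm] -> rows; tool assumed to point down
def plan(goal,yaw,step=.045,s=None):
    s=s or r.get_state(); p=np.array(s["tcp_pos"]);Rm=R.from_euler("xyz",s["eef_rot"],degrees=True)
    G=R.from_euler("xyz",[180,0,yaw],degrees=True)
    g=np.array(goal,float); rows=[]
    for _ in range(40):
        dv=g-p; dw=(Rm.inv()*G).as_rotvec(degrees=True)
        if np.linalg.norm(dv)<3e-4 and np.linalg.norm(dw)<.15: break
        n=max(1,np.linalg.norm(dv)/step); t=Rm.inv().apply(dv/n); t=t/max(1,abs(t).max()/.04)
        w=dw/max(1,np.abs(dw).max()/8)
        rows.append([(t/.04).round(2).tolist(),(w/8).round(2).tolist()])
        p=p+Rm.apply(t); Rm=Rm*R.from_rotvec(w,degrees=True)
    return rows
if __name__=="__main__":
    a=[float(v) for v in sys.argv[1:]]
    s=r.get_state(); print(s["time_s"].__round__(2),s["tcp_pos"].round(4),s["eef_rot"].round(1),s["contact_force"].round(1),round(s["gripper_width"],4))
    for w in plan(a[:3],a[3],*(a[4:5])): print(w)
E
python3 pl.py .56 .17 .3 -90
```

```text
0.65 [0.2142 0.6394 0.308 ] [ 1.798e+02 -1.000e-01 -4.320e+01] [ 0.3 -0.4  0.4] 0.0871
[[1.0, 0.18, 0.02], [0.0, -0.0, 1.0]]
[[1.0, 0.04, 0.02], [0.0, -0.0, 1.0]]
[[1.0, -0.1, 0.02], [0.0, -0.0, 1.0]]
[[1.0, -0.24, 0.02], [0.0, -0.0, 1.0]]
[[1.0, -0.4, 0.02], [0.0, -0.0, 1.0]]
[[0.98, -0.56, 0.02], [0.0, -0.0, 0.85]]
[[0.91, -0.67, 0.02], [-0.0, 0.0, 0.0]]
[[0.91, -0.67, 0.02], [-0.0, 0.0, 0.0]]
[[0.91, -0.67, 0.02], [0.0, -0.0, 0.0]]
[[0.91, -0.67, 0.02], [-0.0, 0.0, 0.0]]
[[0.91, -0.67, 0.02], [0.0, -0.0, 0.0]]
[[0.91, -0.67, 0.02], [-0.0, 0.0, 0.0]]
[[0.91, -0.67, 0.02], [0.0, -0.0, 0.0]]
[[0.36, -0.27, 0.01], [-0.0, 0.0, 0.0]]
```

Emit:
apply_moves:
  targets:
    - [[1,0.2,0],[0,0,1],87]
    - [[1,0,0],[0,0,1],87]
    - [[1,-0.1,0],[0,0,1],87]
    - [[1,-0.25,0],[0,0,1],87]
    - [[1,-0.4,0],[0,0,1],87]

```text
time_s: 1.15
tcp_pos: [0.3358, 0.4726, 0.3079]
eef_rot: [180.0, -0.2, -84.5]
contact_force: [0.4, 1.1, 0.4]
gripper_width: 0.0871
```

Emit:
apply_moves:
  targets:
    - [[1,-0.55,0],[0,0,0.8],87]
    - [[0.9,-0.67,0],[0,0,0],87]
    - [[0.9,-0.67,0],[0,0,0],87]
    - [[0.9,-0.67,0],[0,0,0],87]
    - [[0.9,-0.67,0],[0,0,0],87]

```text
time_s: 1.65
tcp_pos: [0.4685, 0.2803, 0.3097]
eef_rot: [-179.9, -0.0, -91.4]
contact_force: [1.2, 0.2, 0.2]
gripper_width: 0.0868
```

```bash
python3 pl.py .56 .17 .3 -90; python3 -c "
from h import *
c=cap('wrist');cv2.imwrite('pics/w1.png',c['img'])"
```

```text
1.65 [0.4685 0.2803 0.3097] [-179.9   -0.   -91.4] [1.2 0.2 0.2] 0.0868
[[0.85, -0.74, 0.08], [-0.01, -0.0, -0.18]]
[[0.86, -0.72, 0.08], [-0.0, -0.0, 0.0]]
[[0.86, -0.72, 0.08], [-0.0, -0.0, -0.0]]
[[0.17, -0.14, 0.01], [-0.0, 0.0, 0.0]]
```

View pics/w1.png

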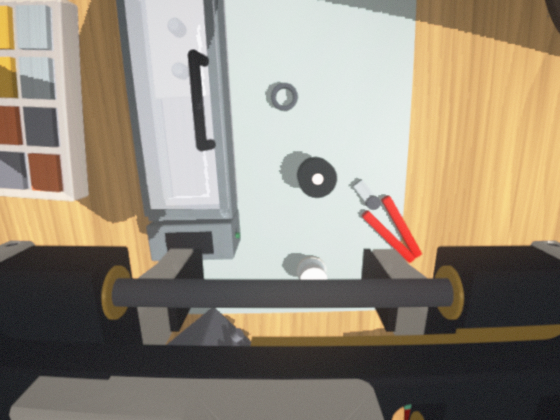

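```bash
python3 - <<'E'
from h import *
c=cap("wrist");X=cloud(c);Z=X[...,2];g=cv2.cvtColor(c["img"],cv2.COLOR_BGR2HSV)
m=np.zeros(Z.shape,bool);m[40:160,180:216]=1
m&=(g[...,2]<60)
v,u=np.nonzero(m);P=onz(c,np.c_[u,v],.102)
print("bar",len(P),P.min(0).round(4),P.max(0).round(4),np.median(Z[m]),cv2.minAreaRect(P[:,:2].astype(np.float32)*1000))
for (a,b,z) in((284,96,.0075),(317,177,.038)):
    print(onz(c,[[a,b]],z),X[b-14:b+15,a-14:a+15].reshape(-1,3).max(0))
# cover rim / wall edges: right outer edge at cover top z .067
for v in(60,100,150,190): 
    print(v,[ (u,g[v,u,2]) for u in range(205,240,3)])
E
```

```text
bar 541 [0.5424 0.1292 0.102 ] [0.5605 0.2266 0.102 ] 0.11379627957261451 ((553.5042114257812, 177.80091857910156), (96.72416687011719, 17.868074417114258), 86.92900085449219)
[[0.46532863 0.16323271 0.0075    ]] [0.48489866 0.20341394 0.45064542]
[[0.42458294 0.26849278 0.038     ]] [0.46788554 0.2880658  0.45064542]
60 [(205, np.uint8(72)), (208, np.uint8(168)), (211, np.uint8(156)), (214, np.uint8(158)), (217, np.uint8(160)), (220, np.uint8(172)), (223, np.uint8(130)), (226, np.uint8(124)), (229, np.uint8(185)), (232, np.uint8(229)), (235, np.uint8(229)), (238, np.uint8(230))]
100 [(205, np.uint8(168)), (208, np.uint8(223)), (211, np.uint8(218)), (214, np.uint8(160)), (217, np.uint8(158)), (220, np.uint8(162)), (223, np.uint8(174)), (226, np.uint8(133)), (229, np.uint8(127)), (232, np.uint8(200)), (235, np.uint8(231)), (238, np.uint8(230))]
150 [(205, np.uint8(63)), (208, np.uint8(62)), (211, np.uint8(61)), (214, np.uint8(63)), (217, np.uint8(101)), (220, np.uint8(163)), (223, np.uint8(166)), (226, np.uint8(180)), (229, np.uint8(141)), (232, np.uint8(133)), (235, np.uint8(183)), (238, np.uint8(231))]
190 [(205, np.uint8(226)), (208, np.uint8(242)), (211, np.uint8(231)), (214, np.uint8(224)), (217, np.uint8(226)), (220, np.uint8(194)), (223, np.uint8(164)), (226, np.uint8(165)), (229, np.uint8(185)), (232, np.uint8(141)), (235, np.uint8(131)), (238, np.uint8(184))]
```

Emit:
apply_moves:
  targets:
    - [[0.85,-0.6,0],[0,0,-0.18],70]
    - [[0.85,-0.6,0],[0,0,0],60]
    - [[0.85,-0.6,0],[0,0,0],50]

```text
time_s: 2.05
tcp_pos: [0.5411, 0.1748, 0.3105]
eef_rot: [-179.9, 0.1, -89.9]
contact_force: [1.3, 0.6, 0.1]
gripper_width: 0.0688
```

```bash
python3 - <<'E'
from h import *
c=cap("wrist");cv2.imwrite('pics/w2.png',c["img"]);g=c["img"].astype(int)
c2=cap("scene")
def yaw(P): p=np.polyfit(P[:,1],P[:,0],1);return p, np.degrees(np.arctan(-p[0]))
# mat/bed boundary per row : scan from right to left for saturation change
P=[]
for v in range(10,180,6):
    row=g[v].sum(1); d=np.diff(row.astype(float)); 
    P.append((v,[int(u) for u in np.argsort(-abs(d))[:5]]))
for p in P[::4]: print(p)
E
```

```text
(10, [52, 128, 129, 503, 485])
(34, [116, 234, 246, 247, 115])
(58, [270, 100, 269, 238, 237])
(82, [5, 8, 41, 6, 40])
(106, [79, 118, 46, 42, 199])
(130, [200, 11, 460, 9, 6])
(154, [265, 82, 119, 266, 45])
(178, [51, 264, 47, 275, 265])
```

View pics/w2.png

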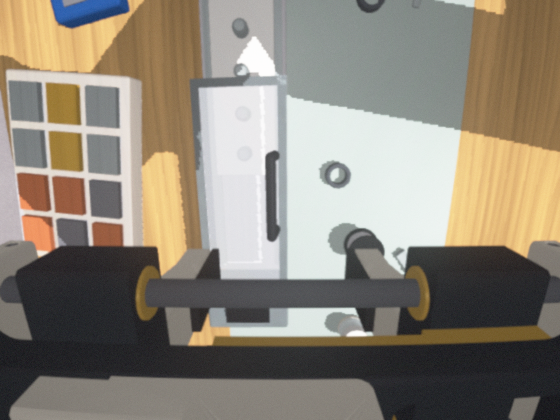

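```bash
python3 - <<'E'
from h import *
c=cap("wrist");g=cv2.cvtColor(c["img"],cv2.COLOR_BGR2HSV)
m=np.zeros(g.shape[:2],bool);m[140:244,255:284]=1
m&=(g[...,2]<60)
v,u=np.nonzero(m);P=onz(c,np.c_[u,v],.1);print("bar",P.min(0),P.max(0),cv2.minAreaRect(P[:,:2].astype(np.float32)*1000))
# top of bar rows mid only
k=(v>170)&(v<225);Q=P[k];print(Q.mean(0),np.polyfit(Q[:,1],Q[:,0],1), Q[:,0].min(),Q[:,0].max())
for vv in(20,60): print(vv,[int(x) for x in c["img"][vv,276:296].sum(1)])
for vv in(100,180,230): print(vv,[int(x) for x in c["img"][vv,276:296].sum(1)])
for uv,z in(((286.5,100),.062),((287.5,180),.062),((288,230),.062),((336,175),.0075),((240,26),.048)): print(onz(c,[uv],z).round(4))
E
```

```text
Traceback (most recent call last):
  File "h.py", line 19, in onz
    o,d=rays(c,uv); return o+d*((z-o[2])/d[:,2])[:,None]
        ~~~~^^^^^^
  File "h.py", line 15, in rays
    p=cv2.undistortPoints(uv,K(c),np.array([c["k1"],0,0,0,0.])).reshape(-1,2)
      ~~~~~~~~~~~~~~~~~~~^^^^^^^^^^^^^^^^^^^^^^^^^^^^^^^^^^^^^^
cv2.error: OpenCV(4.12.0) /io/opencv/modules/calib3d/src/undistort.dispatch.cpp:347: error: (-215:Assertion failed) CV_IS_MAT(_src) && CV_IS_MAT(_dst) && (_src->rows == 1 || _src->cols == 1) && (_dst->rows == 1 || _dst->cols == 1) && _src->cols + _src->rows - 1 == _dst->rows + _dst->cols - 1 && (CV_MAT_TYPE(_src->type) == CV_32FC2 || CV_MAT_TYPE(_src->type) == CV_64FC2) && (CV_MAT_TYPE(_dst->type) == CV_32FC2 || CV_MAT_TYPE(_dst->type) == CV_64FC2) in function 'cvUndistortPointsInternal'
```

```bash
python3 - <<'E'
from h import *
c=cap("wrist");cv2.imwrite("pics/w3.png",c["img"]);g=cv2.cvtColor(c["img"],cv2.COLOR_BGR2HSV)
print(r.get_state()["time_s"],r.get_state()["tcp_pos"]);print(g[190,250:295,2],g[140:244,255:284,2].min())
E
```

```text
2.25 [0.54091105 0.1749261  0.30999415]
[230 230 231 231 231 234 239 246 247 244 236 232 231 231 228 199 120  78
  82  81  78  87  89  86  87 113 170 216 212 182 171 172 171 170 172 173
 187 215 233 237 236 237 236 237 235] 72
```

View pics/w3.png

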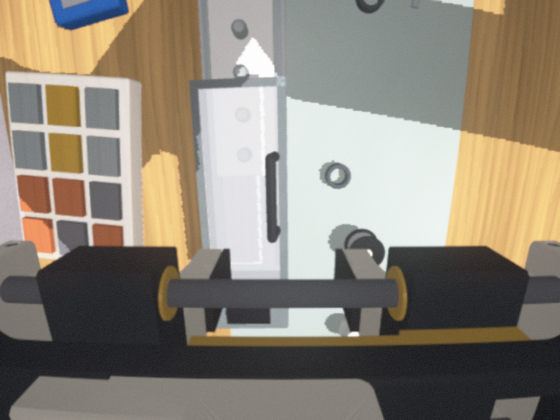

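Exposure differs; the bar is at columns 266–275, rows 151–240. Threshold at 120.

```bash
python3 - <<'E'
from h import *
c=cap("wrist");g=cv2.cvtColor(c["img"],cv2.COLOR_BGR2HSV)
m=np.zeros(g.shape[:2],bool);m[140:246,255:284]=1
m&=(g[...,2]<120)
v,u=np.nonzero(m);P=onz(c,np.c_[u,v],.1);print("bar",P.min(0),P.max(0))
k=(v>165)&(v<230);Q=P[k];print(Q.mean(0),np.polyfit(Q[:,1],Q[:,0],1), Q[:,0].min(),Q[:,0].max())
for vv in(20,60,100,180,230): print(vv,[int(x) for x in c["img"][vv,272:296].sum(1)])
for uv,z in(((336,175),.0075),((240,27),.048),((241,71),.048)): print(onz(c,[uv],z).round(4))
E
```

```text
bar [0.54438484 0.12863151 0.1       ] [0.55958945 0.23237963 0.1       ]
[0.55388374 0.18211536 0.1       ] [-0.02286028  0.55804695] 0.5443848429744685 0.5595894504907606
20 [485, 440, 428, 437, 426, 438, 433, 421, 437, 460, 460, 460, 445, 427, 435, 446, 435, 442, 437, 443, 449, 431, 439, 437]
60 [592, 528, 468, 449, 446, 449, 453, 454, 447, 464, 474, 479, 470, 457, 456, 458, 456, 458, 458, 459, 451, 452, 457, 445]
100 [705, 695, 684, 677, 637, 539, 500, 504, 503, 504, 502, 500, 523, 578, 664, 694, 704, 705, 705, 704, 702, 704, 706, 706]
180 [246, 249, 277, 410, 561, 619, 560, 511, 494, 503, 491, 493, 502, 517, 585, 677, 701, 704, 702, 703, 702, 699, 702, 698]
230 [244, 245, 238, 235, 219, 210, 233, 305, 409, 484, 499, 506, 499, 513, 549, 638, 684, 691, 694, 695, 693, 692, 692, 695]
[[0.4646 0.1691 0.0075]]
[[ 0.5894 -0.011   0.048 ]]
[[0.5895 0.0377 0.048 ]]
```

```bash
python3 - <<'E'
from h import *
c=cap("wrist")
for uv,z in(((266,190),.096),((275.8,190),.096),((286,100),.065),((287,180),.065),((287.3,230),.065),((285.5,100),.0),((198,100),.065),((203,180),.065)): print(uv,onz(c,[uv],z).round(4))
crop(c,"w3c.png",180,0,320,260,2.3)
d=cap("scene");e=cap("side")
for n,x in(("scene",d),("side",e)):
    X=cloud(x)
    for y in (.05,.1,.15,.2,.25):
        for s,zz in((.534,.067),): pass
    print(n,proj(x,[[.553,.18,.096],[.55,.16,.096]]))
crop(d,"s3.png",270,110,430,270,4)
E
```

```text
(266, 190) [[0.5588 0.1737 0.096 ]]
(275.8, 190) [[0.5475 0.1738 0.096 ]]
(286, 100) [[0.5358 0.0733 0.065 ]]
(287, 180) [[0.5343 0.1674 0.065 ]]
(287.3, 230) [[0.5337 0.2324 0.065 ]]
(285.5, 100) [[0.5359 0.0683 0.    ]]
(198, 100) [[0.6386 0.0726 0.065 ]]
(203, 180) [[0.6385 0.1672 0.065 ]]
scene [[335.59025964 176.02476666]
 [329.74393906 179.10913585]]
side [[298.55655553 177.97830142]
 [299.50485424 181.21824775]]
```

View pics/w3c.png

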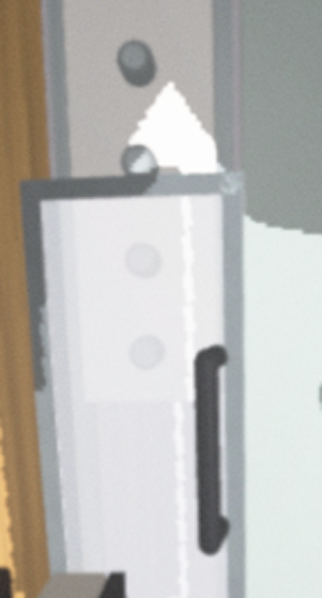

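View pics/s3.png

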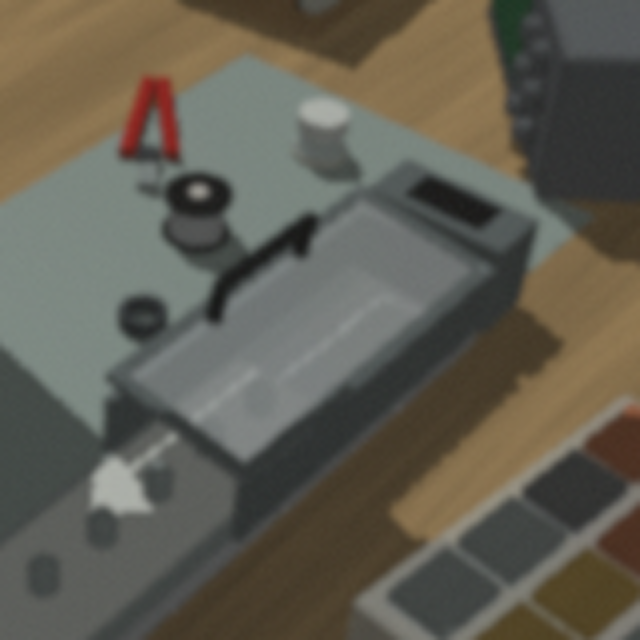

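```bash
python3 - <<'E'
from h import *
c=cap("wrist");X=cloud(c)
for v in(165,180,195,210): print([X[v,u].round(4).tolist() for u in(268,270,272,274)])
for v in(120,180,220): print([X[v,u].round(4).tolist() for u in(200,282,285)])
for n in("scene","side"):
    x=cap(n);Y=cloud(x)
    for dz in(.0,.01): 
        u,v=proj(x,[[.553,.18,.1+dz]])[0].round().astype(int);print(n,u,v,Y[v-2:v+3,u].round(3).tolist())
E
```

```text
[[0.5551, 0.144, 0.114], [0.5529, 0.144, 0.1145], [0.5508, 0.1441, 0.113], [0.5487, 0.1442, 0.1121]]
[[0.5552, 0.16, 0.1152], [0.5531, 0.1602, 0.1141], [0.5509, 0.1601, 0.1144], [0.5488, 0.1605, 0.1117]]
[[0.5554, 0.1769, 0.1133], [0.5532, 0.1767, 0.1139], [0.551, 0.1767, 0.1138], [0.5489, 0.1775, 0.1105]]
[[0.5556, 0.1937, 0.114], [0.5533, 0.1934, 0.1151], [0.5511, 0.1937, 0.1139], [0.549, 0.1941, 0.1123]]
[[0.6371, 0.0964, 0.067], [0.5403, 0.0971, 0.0825], [0.5369, 0.0971, 0.0812]]
[[0.6413, 0.1678, 0.0682], [0.5402, 0.1654, 0.0827], [0.5367, 0.1654, 0.0823]]
[[0.6449, 0.2194, 0.0677], [0.5401, 0.2149, 0.0817], [0.5365, 0.2145, 0.083]]
scene 336 175 [[0.56, 0.171, 0.115], [0.559, 0.172, 0.111], [0.562, 0.169, 0.111], [0.542, 0.197, 0.08], [0.544, 0.195, 0.079]]
scene 336 172 [[0.551, 0.182, 0.113], [0.553, 0.179, 0.113], [0.556, 0.176, 0.113], [0.56, 0.171, 0.115], [0.559, 0.172, 0.111]]
side 299 177 [[0.549, 0.163, 0.116], [0.55, 0.166, 0.111], [0.566, 0.218, 0.077], [0.562, 0.206, 0.08], [0.56, 0.199, 0.081]]
side 299 174 [[0.554, 0.18, 0.117], [0.553, 0.174, 0.116], [0.552, 0.171, 0.115], [0.549, 0.163, 0.116], [0.55, 0.166, 0.111]]
```

Emit:
apply_moves:
  targets:
    - [[0,-0.27,1],[0,0,0],50]
    - [[0,0,1],[0,0,0],50]
    - [[0,0,1],[0,0,0],50]
    - [[0,0,1],[0,0,0],50]
    - [[0,0,0.6],[0,0,0],50]

```text
time_s: 3.1
tcp_pos: [0.5549, 0.1817, 0.1272]
eef_rot: [-179.2, 0.4, -89.6]
contact_force: [-0.6, -0.2, -0.8]
gripper_width: 0.0499
```

Emit:
apply_moves:
  targets:
    - [[0.13,0.07,0.42],[0,0,0],50]
    - [[0,0,0],[0,0,0],8]
    - [[0,0,0],[0,0,0],8]
    - [[0,0,0],[0,0,0],8]
  squeeze: 15

```text
time_s: 3.5
tcp_pos: [0.5504, 0.1774, 0.1071]
eef_rot: [-179.4, 0.3, -89.4]
contact_force: [0.2, -0.3, 0.3]
gripper_width: 0.0312
```

Emit:
apply_moves:
  targets:
    - [[0,0,0],[0,0,0],8]
    - [[0,-0.08,-0.14],[-0.35,0,0],8]
    - [[0,-0.08,-0.14],[-0.35,0,0],8]
    - [[0,-0.19,-0.25],[-0.35,0,0],8]

```text
time_s: 3.9
tcp_pos: [0.5638, 0.1787, 0.1318]
eef_rot: [172.0, 0.4, -89.3]
contact_force: [-5.2, -1.7, -1.6]
gripper_width: 0.0115
```

Emit:
apply_moves:
  targets:
    - [[0,-0.18,-0.26],[-0.4,0,0],8]
    - [[0,-0.2,-0.25],[-0.4,0,0],8]
    - [[0,-0.22,-0.23],[-0.4,0,0],8]
    - [[0,0,0],[0,0,0],8]

```text
time_s: 4.3
tcp_pos: [0.5942, 0.1788, 0.1597]
eef_rot: [162.0, 0.5, -89.3]
contact_force: [0.1, -1.7, -0.4]
gripper_width: 0.0115
```

```bash
python3 -c "
from h import *
c=cap('scene');crop(c,'s4.png',250,70,450,250,3.5);c=cap('side');crop(c,'d4.png',200,70,400,250,3.5)"
```

```text
(no output)
```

View pics/s4.png

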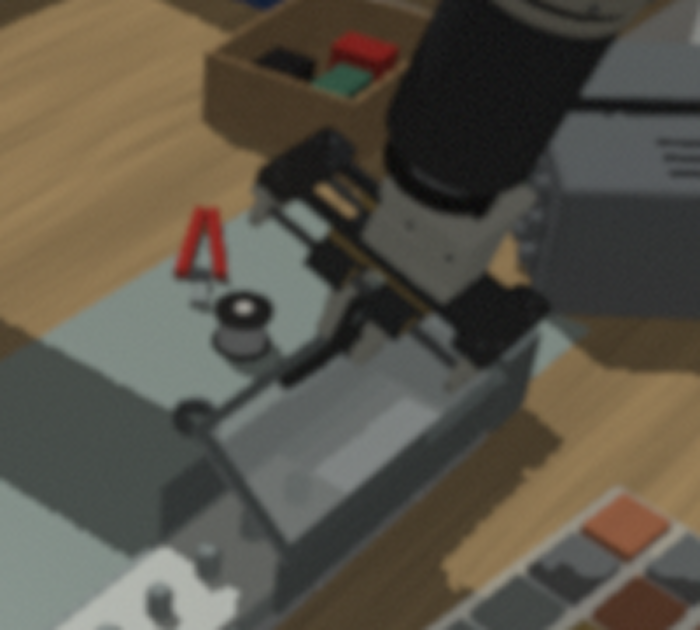

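View pics/d4.png

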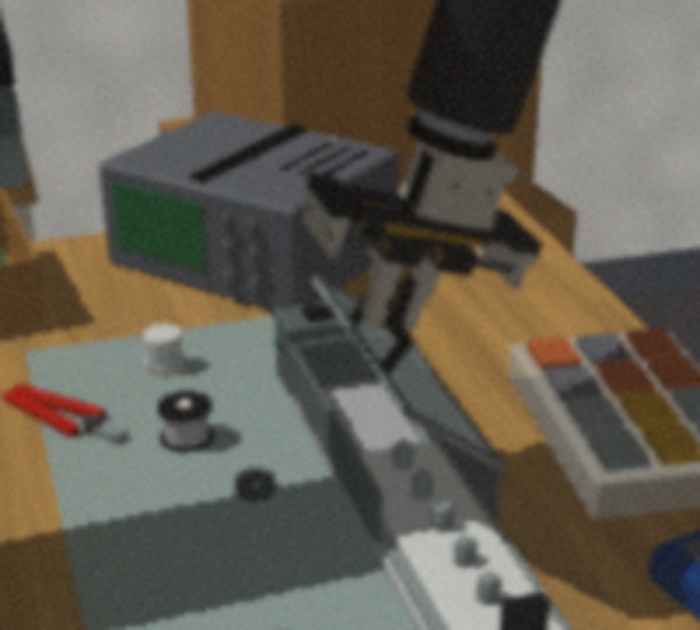

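Emit:
apply_moves:
  targets:
    - [[0,-0.33,-0.27],[-0.88,0,0],8]
    - [[0,-0.34,-0.26],[-0.88,0,0],8]
    - [[0,0,0],[0,0,0],8]

```text
time_s: 4.7
tcp_pos: [0.6201, 0.1769, 0.167]
eef_rot: [147.0, 0.2, -89.1]
contact_force: [0.5, -10.0, -13.3]
gripper_width: 0.0112
```

Emit:
apply_moves:
  targets:
    - [[0,0,0],[0,0,0],8]

```text
time_s: 4.8
tcp_pos: [0.6201, 0.1766, 0.1667]
eef_rot: [146.9, 0.2, -89.1]
contact_force: [-4.3, 5.0, 15.8]
gripper_width: 0.0113
```

```bash
python3 -c "
from h import *
s=r.get_state();print(s['contact_force'],s['moment'],s['tcp_pos'],s['joints'])
c=cap('scene');crop(c,'s5.png',250,50,450,250,3);c=cap('side');crop(c,'d5.png',200,70,400,250,3.5)"
```

```text
[-4.28351788  4.96409248 15.81474254] [ 1.80055532  2.49785619 -1.14153571] [0.620136   0.17659102 0.16668704] [  25.2256548    40.34654521   22.00737605  -13.42819129 -101.98762045
  -23.52460777]
```

View pics/s5.png

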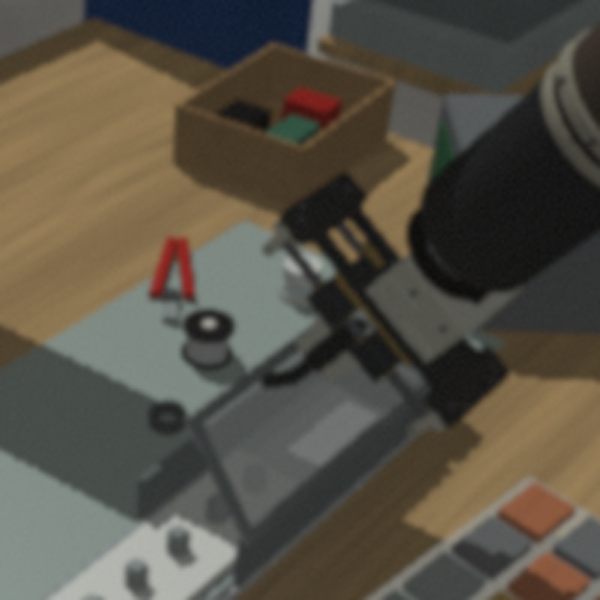

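View pics/d5.png

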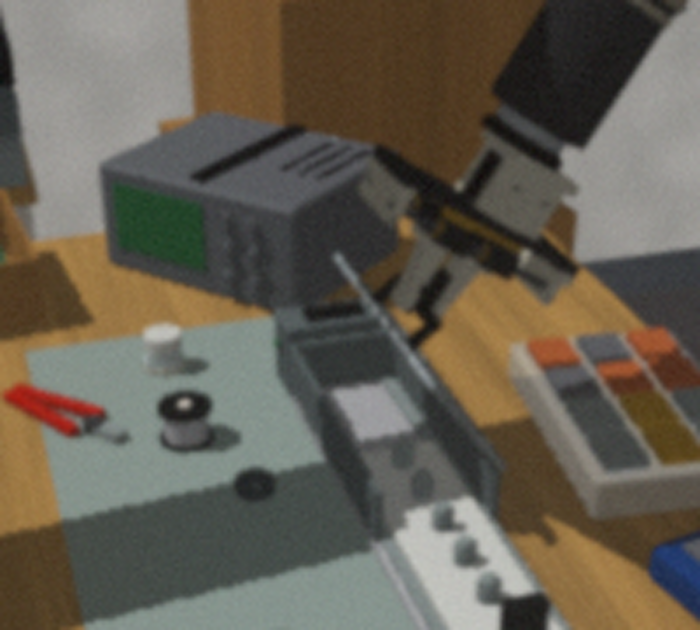

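Emit:
apply_moves:
  targets:
    - [[0,-0.22,-0.15],[-0.5,0,0],8]
    - [[0,-0.22,-0.15],[-0.5,0,0],8]
    - [[0,0,0],[0,0,0],8]

```text
time_s: 5.2
tcp_pos: [0.6388, 0.1767, 0.17]
eef_rot: [138.8, 0.1, -89.0]
contact_force: [-1.4, -7.7, -8.0]
gripper_width: 0.0113
```

Emit:
apply_moves:
  targets:
    - [[0,-0.25,-0.15],[-0.5,0,0],8]
    - [[0,-0.25,-0.15],[-0.5,0,0],8]
    - [[0,0,0],[0,0,0],8]

```text
time_s: 5.5
tcp_pos: [0.6601, 0.1765, 0.1692]
eef_rot: [130.6, -0.1, -88.8]
contact_force: [-4.2, -9.8, -13.3]
gripper_width: 0.0117
```

```bash
python3 -c "
from h import *
c=cap('scene');crop(c,'s6.png',250,50,450,250,3);c=cap('side');crop(c,'d6.png',200,70,400,250,3.5)"
```

```text
(no output)
```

View pics/d6.png

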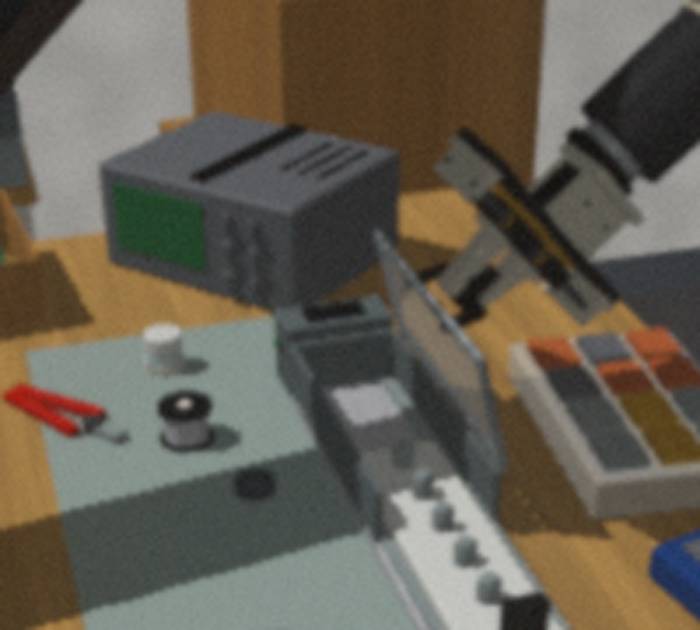

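```bash
cat > cov.py <<'E'
from h import *
for n in("scene","side"):
    x=cap(n);X=cloud(x)
    m=(X[...,1]>.045)&(X[...,1]<.12)&(X[...,2]>.08)&(X[...,2]<.19)&(X[...,0]>.52)&(X[...,0]<.72)
    P=X[m];
    if len(P)<10: print(n,len(P));continue
    p=np.polyfit(P[:,2],P[:,0],1);print(n,len(P),P.min(0).round(3),P.max(0).round(3),"theta",90+np.degrees(np.arctan(p[0])), "x at hinge",np.polyval(p,.062).round(4))
E
python3 cov.py
```

```text
scene 835 [0.621 0.045 0.08 ] [0.65  0.12  0.174] theta 75.79766398660571 x at hinge 0.6529
side 265 [0.622 0.045 0.08 ] [0.65  0.12  0.176] theta 76.78689371487548 x at hinge 0.6497
```

Emit:
apply_moves:
  targets:
    - [[0,-0.26,-0.17],[-0.4,0,0],8]
    - [[0,-0.27,-0.15],[-0.4,0,0],8]
    - [[0,0,0],[0,0,0],8]

```text
time_s: 6.0
tcp_pos: [0.683, 0.1778, 0.1655]
eef_rot: [124.7, -0.1, -88.9]
contact_force: [-5.8, -12.1, -14.4]
gripper_width: 0.0112
```

```bash
python3 cov.py
```

```text
scene 674 [0.643 0.045 0.08 ] [0.654 0.12  0.175] theta 87.5837528832689 x at hinge 0.6529
side 364 [0.644 0.046 0.08 ] [0.655 0.12  0.178] theta 88.53728219827033 x at hinge 0.6493
```

Emit:
apply_moves:
  targets:
    - [[0,0,0],[0,0,0],19]
    - [[0,0,0],[0,0,0],19]
    - [[0,0,-0.3],[0,0,0],19]
    - [[0,0,-0.7],[0,0,0],19]
    - [[0,0,-0.9],[0,0,0],19]

```text
time_s: 6.6
tcp_pos: [0.721, 0.1777, 0.204]
eef_rot: [125.5, -0.2, -89.0]
contact_force: [36.5, -7.6, -1.3]
gripper_width: 0.0192
```

```bash
python3 cov.py;python3 pl.py .60 .0 .32 -89.2
```

```text
scene 673 [0.642 0.045 0.08 ] [0.654 0.12  0.175] theta 87.48073564608084 x at hinge 0.653
side 366 [0.644 0.045 0.08 ] [0.654 0.12  0.178] theta 88.56621780205094 x at hinge 0.6493
6.7 [0.7211 0.1769 0.2054] [ 1.257e+02 -1.000e-01 -8.900e+01] [ 0.4  0.  -0.5] 0.019
[[0.81, 0.76, 0.16], [1.0, -0.0, 0.0]]
[[0.81, 0.78, 0.05], [1.0, -0.0, 0.0]]
[[0.81, 0.78, -0.06], [1.0, -0.0, 0.0]]
[[0.81, 0.76, -0.17], [1.0, -0.0, 0.0]]
[[0.81, 0.73, -0.27], [1.0, -0.0, 0.0]]
[[0.33, 0.28, -0.15], [1.0, -0.0, 0.0]]
[[-0.0, -0.0, -0.0], [0.79, -0.0, 0.0]]
```

Emit:
apply_moves:
  targets:
    - [[0.8,0.6,-0.5],[0.2,0,0],30]
    - [[0.8,0.6,-0.5],[1,0,0],40]
    - [[1,0.5,-0.5],[1,0,0],50]
    - [[1,0.3,-0.5],[1,0,0],60]
    - [[1,0.1,-0.3],[1,0,0],60]

```text
time_s: 7.2
tcp_pos: [0.7373, -0.0027, 0.3198]
eef_rot: [159.9, -0.2, -88.0]
contact_force: [1.2, 0.4, 0.4]
gripper_width: 0.0536
```

```bash
python3 pl.py .60 -.06 .32 -89.2
```

```text
7.2 [ 0.7373 -0.0027  0.3198] [159.9  -0.2 -88. ] [1.2 0.4 0.4] 0.0536
[[0.4, 0.99, 0.36], [1.0, -0.02, 0.06]]
[[0.4, 1.0, 0.21], [1.0, -0.02, 0.06]]
[[0.4, 1.0, 0.07], [0.51, -0.01, 0.03]]
[[0.16, 0.39, -0.0], [-0.0, -0.0, -0.0]]
```

Emit:
apply_moves:
  targets:
    - [[0.4,1,0.36],[1,0,0.1],60]
    - [[0.4,1,0.2],[1,0,0.1],60]
    - [[0.4,1,0.1],[0.5,0,0],60]
    - [[0.16,0.5,0],[0,0,0],60]
    - [[0,0,0],[0,0,0],60]

```text
time_s: 7.7
tcp_pos: [0.6077, -0.0585, 0.3358]
eef_rot: [178.8, -0.3, -89.2]
contact_force: [0.4, 0.4, 0.7]
gripper_width: 0.06
```

```bash
python3 cov.py; python3 -c "
from h import *
s=r.get_state();print(s['tcp_pos'],s['eef_rot'])
c=cap('wrist');cv2.imwrite('pics/w7.png',c['img'])"
```

```text
scene 671 [0.643 0.045 0.08 ] [0.654 0.12  0.176] theta 87.60252883742345 x at hinge 0.6529
side 367 [0.644 0.045 0.08 ] [0.655 0.12  0.178] theta 88.65525759879593 x at hinge 0.6493
[ 0.61025354 -0.05766561  0.33498742] [178.75212499  -0.33675029 -89.15837574]
```

View pics/w7.png

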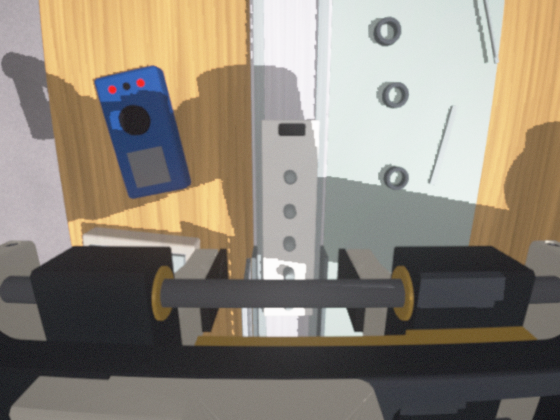

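```bash
python3 - <<'E'
from h import *
c=cap("wrist");X=cloud(c);g=cv2.cvtColor(c["img"],cv2.COLOR_BGR2HSV)
print(r.get_state()["tcp_pos"])
m=np.zeros(g.shape[:2],bool);m[115:142,272:312]=1;m&=(g[...,2]<100)
v,u=np.nonzero(m);print("grip px",u.min(),u.max(),v.min(),v.max(),onz(c,[[(u.min()+u.max())/2,(v.min()+v.max())/2]],.074), np.percentile(X[m],[5,50,95],axis=0).round(4).tolist())
for uv in((290,177),(290,211),(289,244)): print(onz(c,[uv],.048).round(4),X[uv[1],uv[0]].round(4))
for uv in((386,31),(394,95),(397,177)): print(onz(c,[uv],.0075).round(4))
crop(c,"w7c.png",240,100,420,260,4)
E
```

```text
[ 0.61138493 -0.05719303  0.33260009]
grip px 279 304 124 135 [[ 0.59357421 -0.12803663  0.074     ]] [[0.5793, -0.1346, 0.0718], [0.593, -0.1286, 0.0734], [0.6078, -0.1225, 0.0747]]
[[ 0.5929 -0.065   0.048 ]] [ 0.5928 -0.0649  0.047 ]
[[ 0.5919 -0.0171  0.048 ]] [ 0.5918 -0.017   0.0476]
[[0.5923 0.0321 0.048 ]] [0.5922 0.0323 0.0475]
[[ 0.4629 -0.2633  0.0075]]
[[ 0.4445 -0.1791  0.0075]]
[[ 0.4282 -0.0613  0.0075]]
```

View pics/w7c.png

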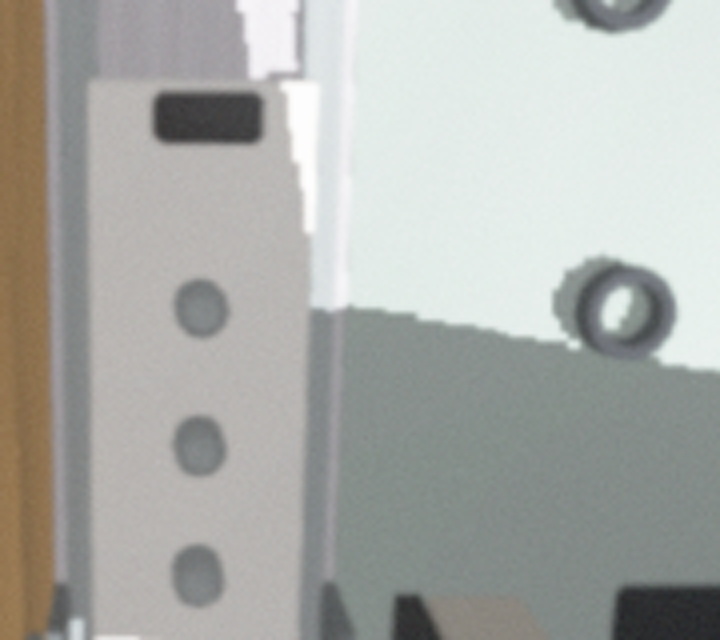

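```bash
python3 pl.py .5935 -.128 .062 -89.4
```

```text
7.9 [ 0.6114 -0.0572  0.3326] [178.5  -0.4 -89.2] [0.5 1.3 0.6] 0.06
[[0.25, 0.04, 1.0], [0.19, -0.05, 0.03]]
[[0.26, 0.07, 1.0], [0.0, -0.0, -0.0]]
[[0.26, 0.07, 1.0], [0.0, 0.0, 0.0]]
[[0.26, 0.07, 1.0], [0.0, 0.0, 0.0]]
[[0.26, 0.07, 1.0], [0.0, 0.0, 0.0]]
[[0.26, 0.07, 1.0], [0.0, 0.0, 0.0]]
[[0.2, 0.05, 0.77], [0.0, 0.0, 0.0]]
```

Emit:
apply_moves:
  targets:
    - [[0.5,0.15,1],[0.19,-0.05,0],60]
    - [[0.5,0.1,1],[0,0,0],60]
    - [[0.5,0.1,1],[0,0,0],60]
    - [[0.3,0.1,1],[0,0,0],60]
    - [[0,0,1],[0,0,0],60]

```text
time_s: 8.4
tcp_pos: [0.6054, -0.1287, 0.1272]
eef_rot: [-179.4, 0.0, -88.8]
contact_force: [0.2, -0.0, 0.0]
gripper_width: 0.0599
```

```bash
python3 pl.py .5935 -.128 .062 -89.4
```

```text
8.4 [ 0.6054 -0.1287  0.1272] [-179.4    0.   -88.8] [ 0.2 -0.   0. ] 0.0599
[[-0.01, 0.19, 1.0], [-0.07, 0.0, 0.08]]
[[-0.01, 0.11, 0.63], [0.0, 0.0, -0.0]]
```

Emit:
apply_moves:
  targets:
    - [[0,0.3,0.3],[-0.07,0,0.08],60]
    - [[0,0,0.7],[0,0,0],60]
    - [[0,0,0.6],[0,0,0],60]
    - [[0,0,0],[0,0,0],30]
    - [[0,0,0],[0,0,0],30]
  squeeze: 25

```text
time_s: 8.9
tcp_pos: [0.5933, -0.1281, 0.0453]
eef_rot: [178.8, -0.1, -89.4]
contact_force: [0.2, -0.2, -0.0]
gripper_width: 0.0492
```

Emit:
apply_moves:
  targets:
    - [[0,0,0],[0,0,0],30]
    - [[0,0,0],[0,0,0],30]

```text
time_s: 9.1
tcp_pos: [0.5937, -0.1278, 0.0456]
eef_rot: [178.7, -0.1, -89.4]
contact_force: [-1.1, 0.1, 2.4]
gripper_width: 0.0341
```

Emit:
apply_moves:
  targets:
    - [[0.3,0,-0.05],[0,0,0],30]
    - [[0.7,0,0],[0,0,0],30]
    - [[0.8,0,0],[0,0,0],30]
    - [[0.8,0,0],[0,0,0],30]
    - [[0.8,0,0],[0,0,0],30]

```text
time_s: 9.6
tcp_pos: [0.5949, -0.2594, 0.0459]
eef_rot: [178.8, 0.4, -89.3]
contact_force: [0.5, 3.8, -8.1]
gripper_width: 0.0346
```

Emit:
apply_moves:
  targets:
    - [[0.6,0,0],[0,0,0],30]
    - [[0.4,0,0],[0,0,0],30]
    - [[0.3,0,0],[0,0,0],30]
    - [[0.2,0,0],[0,0,0],30]

```text
time_s: 10.0
tcp_pos: [0.5953, -0.3146, 0.0452]
eef_rot: [179.0, 1.1, -89.7]
contact_force: [-0.7, 27.3, 0.8]
gripper_width: 0.0341
```

Emit:
apply_moves:
  targets:
    - [[0.15,0,0],[0,0,0],30]
    - [[0.1,0,0],[0,0,0],30]

```text
time_s: 10.2
tcp_pos: [0.5954, -0.316, 0.045]
eef_rot: [178.9, 1.8, -89.8]
contact_force: [-2.3, 16.8, -1.0]
gripper_width: 0.0339
```

```bash
python3 -c "
from h import *
c=cap('scene');crop(c,'s8.png',150,150,350,350,3)
d=cap('side');crop(d,'d8.png',240,190,420,340,4)"
```

```text
(no output)
```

View pics/d8.png

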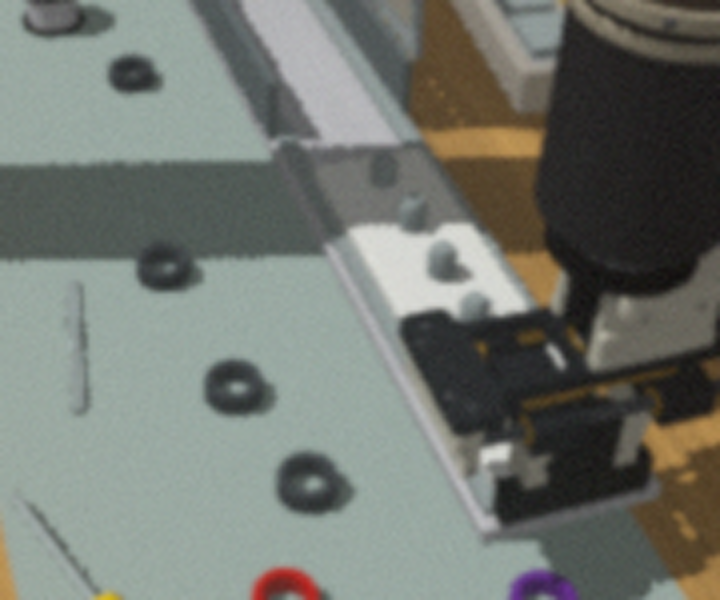

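Emit:
apply_moves:
  targets:
    - [[-0.05,0,0],[0,0,0],60]
    - [[0,0,0],[0,0,0],60]
    - [[0,0,-0.5],[0,0,0],60]
    - [[0,0,-1],[0,0,0],60]
    - [[0,0,-1],[0,0,0],60]

```text
time_s: 10.8
tcp_pos: [0.5963, -0.3157, 0.1462]
eef_rot: [178.6, 1.8, -89.6]
contact_force: [0.8, -0.5, 1.0]
gripper_width: 0.0596
```

```bash
python3 pl.py .53 -.11 .33 -89.5
```

```text
10.8 [ 0.5963 -0.3157  0.1462] [178.6   1.8 -89.6] [ 0.8 -0.5  1. ] 0.0596
[[-0.84, 0.27, -0.7], [0.17, 0.22, -0.0]]
[[-0.82, 0.26, -0.73], [-0.0, -0.0, -0.0]]
[[-0.82, 0.26, -0.73], [0.0, 0.0, 0.0]]
[[-0.82, 0.26, -0.73], [0.0, 0.0, 0.0]]
[[-0.82, 0.26, -0.73], [0.0, 0.0, 0.0]]
[[-0.82, 0.26, -0.73], [0.0, 0.0, 0.0]]
[[-0.25, 0.08, -0.22], [0.0, 0.0, 0.0]]
```

Emit:
apply_moves:
  targets:
    - [[-0.85,0.3,-0.9],[0.17,0.22,0],60]
    - [[-0.9,0.3,-0.9],[0,0,0],60]
    - [[-0.9,0.3,-0.9],[0,0,0],60]
    - [[-0.9,0.3,-0.9],[0,0,0],60]
    - [[-0.9,0.3,-0.7],[0,0,0],60]

```text
time_s: 11.3
tcp_pos: [0.5383, -0.1483, 0.3233]
eef_rot: [-179.4, -0.4, -89.9]
contact_force: [1.3, 0.8, 0.7]
gripper_width: 0.0602
```

Emit:
apply_moves:
  targets:
    - [[-0.1,0,0],[0,0,0],60]
    - [[0,0,0],[0,0,0],60]
    - [[0,0,0],[0,0,0],60]

```text
time_s: 11.6
tcp_pos: [0.5391, -0.1422, 0.3328]
eef_rot: [-178.5, -0.5, -89.6]
contact_force: [-0.6, 0.2, 0.4]
gripper_width: 0.0601
```

```bash
python3 -c "
from h import *
s=r.get_state();print(s['tcp_pos'],s['eef_rot'],s['qd'].round(2))
c=cap('wrist');cv2.imwrite('pics/w9.png',c['img'])"
```

```text
[ 0.53906124 -0.14223288  0.3327869 ] [-178.45499992   -0.52210045  -89.5971442 ] [ 0.08 -0.26 -0.4  -0.13  0.14  0.24]
```

View pics/w9.png

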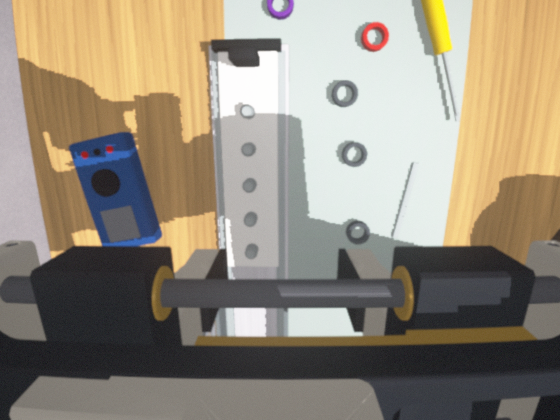

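```bash
cat > meas.py <<'E'
from h import *
def blobs(c,cores=(),posts=(),zc=.010):
    g=cv2.GaussianBlur(cv2.cvtColor(c["img"],cv2.COLOR_BGR2GRAY),(3,3),0); out={}
    for i,(a,b) in enumerate(cores):
        s=g[b-20:b+21,a-20:a+21]; bg=np.percentile(s,75)
        m=(s<.6*bg).astype(np.uint8)
        cs,_=cv2.findContours(m,cv2.RETR_EXTERNAL,cv2.CHAIN_APPROX_NONE)
        k=min(cs,key=lambda q:np.linalg.norm(np.mean(q.reshape(-1,2),0)-20)-len(q)*.5)
        (x,y),rad=cv2.minEnclosingCircle(k);e=cv2.fitEllipse(k)
        uv=np.array(e[0])+[a-20,b-20]; P=onz(c,[uv],zc)[0]
        print("core",i,uv.round(1),"axes",np.round(e[1],1),P.round(4))
    for i,(a,b) in enumerate(posts):
        s=g[b-14:b+15,a-14:a+15]; bg=np.percentile(s,60);m=(s<.85*bg).astype(np.uint8)
        k,lab,st,ce=cv2.connectedComponentsWithStats(m);j=lab[14,14]
        print("post",i,j,st[j],(ce[j]+[a-14,b-14]).round(1),onz(c,[ce[j]+[a-14,b-14]],.040)[0].round(4),onz(c,[[a,b]],.048)[0].round(4))
E
python3 - <<'E'
from meas import *
print(r.get_state()["tcp_pos"]);c=cap("wrist")
blobs(c,[(344,93),(353,154),(357,232)],[(248,111),(249,149),(250,185),(251,219),(251,251)])
crop(c,"w9c.png",220,90,390,265,4)
E
```

```text
[ 0.53901837 -0.14241747  0.33233617]
core 0 [343.   93.2] axes [24.1 25.5] [ 0.4631 -0.2636  0.01  ]
core 1 [352.7 153.8] axes [22.6 24.5] [ 0.4449 -0.1804  0.01  ]
core 2 [356.5 233.2] axes [22.9 26.8] [ 0.4312 -0.0595  0.01  ]
post 0 0 [  0   0  29  29 573] [250.4 108. ] [ 0.5887 -0.241   0.04  ] [ 0.5909 -0.2367  0.048 ]
post 1 1 [  6   8  15  14 173] [247.8 149.3] [ 0.593 -0.187  0.04 ] [ 0.5904 -0.188   0.048 ]
post 2 1 [  6   7  15  15 172] [248.9 185.1] [ 0.5925 -0.1378  0.04  ] [ 0.5899 -0.1394  0.048 ]
post 3 1 [  6   7  14  15 168] [249.7 219.1] [ 0.5923 -0.0884  0.04  ] [ 0.5894 -0.0909  0.048 ]
post 4 1 [  8   7  13  15 163] [250.9 251. ] [ 0.5915 -0.0394  0.04  ] [ 0.5904 -0.0425  0.048 ]
```

View pics/w9c.png

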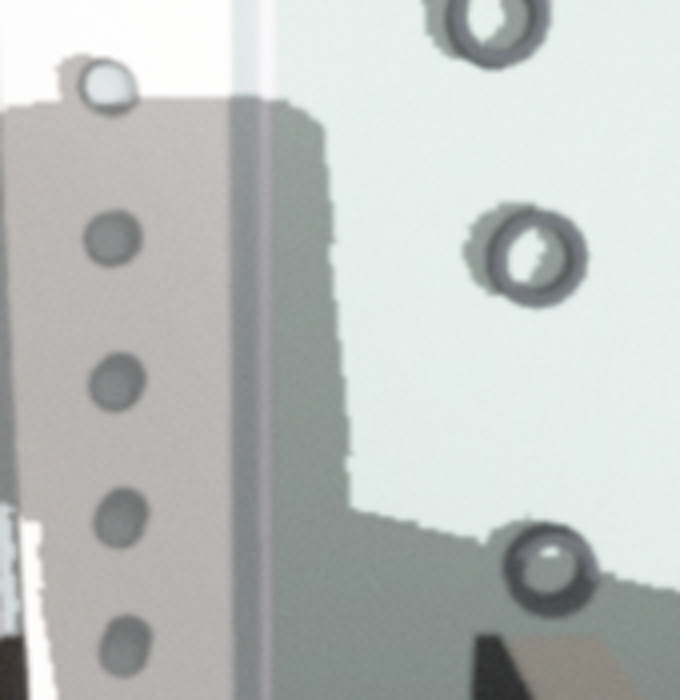

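```bash
python3 pl.py .592 -.138 .25 -89.5
```

```text
11.7 [ 0.5389 -0.1426  0.3316] [-178.6   -0.5  -89.7] [ 0.6  0.  -0.6] 0.0602
[[-0.06, -0.59, 0.96], [-0.18, -0.06, -0.02]]
[[-0.05, -0.61, 0.94], [-0.0, -0.0, 0.0]]
[[-0.01, -0.1, 0.16], [-0.0, -0.0, -0.0]]
```

Emit:
apply_moves:
  targets:
    - [[-0.05,-0.6,0.8],[-0.18,-0.06,0],60]
    - [[-0.05,-0.5,0.8],[0,0,0],60]
    - [[0,0,0.1],[0,0,0],60]
    - [[0,0,0],[0,0,0],60]
    - [[0,0,0],[0,0,0],60]

```text
time_s: 12.2
tcp_pos: [0.5844, -0.1434, 0.2584]
eef_rot: [179.6, -0.1, -90.0]
contact_force: [0.4, -0.0, -0.6]
gripper_width: 0.06
```

```bash
python3 -c "
from h import *
s=r.get_state();print(s['tcp_pos'],s['eef_rot'],s['qd'].round(2))
c=cap('wrist');cv2.imwrite('pics/w10.png',c['img'])"
```

```text
[ 0.58443624 -0.14337746  0.25841577] [ 1.79574979e+02 -9.95604361e-02 -8.99887734e+01] [-0.55  0.44  0.19  0.27 -0.11  0.09]
```

View pics/w10.png

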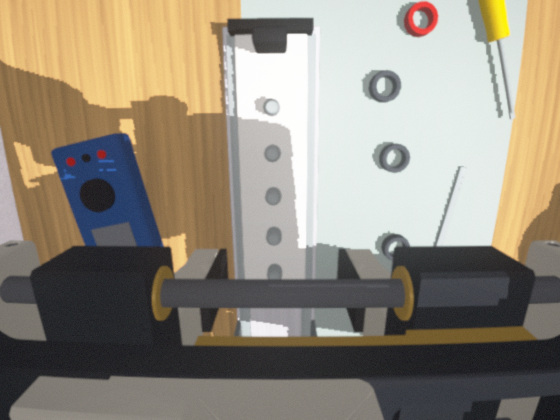

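```bash
python3 - <<'E'
from meas import *
s=r.get_state();print(s["tcp_pos"]);c=cap("wrist")
blobs(c,[(385,86),(393,157),(395,246)],[(273,153),(273,196),(273,236)])
X=cloud(c)
m=(X[...,2]>.044)&(X[...,2]<.052)&(X[...,0]>.57)&(X[...,0]<.62)&(X[...,1]>-.27)&(X[...,1]<-.06)
k,lab,st,ce=cv2.connectedComponentsWithStats(m.astype(np.uint8))
for i in range(1,k):
    if st[i,4]>20: print(st[i],onz(c,[ce[i]],.048)[0].round(4),X[lab==i].mean(0).round(4))
m=(X[...,2]>.012)&(X[...,2]<.022)&(X[...,0]>.40)&(X[...,0]<.5)&(X[...,1]>-.3)&(X[...,1]<-.03)
k,lab,st,ce=cv2.connectedComponentsWithStats(m.astype(np.uint8))
for i in range(1,k):
    if st[i,4]>20: P=X[lab==i];print("core",st[i],((P.min(0)+P.max(0))/2).round(4),P.mean(0).round(4),np.ptp(P,0).round(3))
E
```

```text
[ 0.58442704 -0.14336131  0.25877274]
core 0 [383.4  85.8] axes [29.4 32.3] [ 0.4633 -0.2637  0.01  ]
core 1 [392.8 157. ] axes [27.  30.5] [ 0.4452 -0.1805  0.01  ]
core 2 [398.  251.2] axes [27.8 40. ] [ 0.4262 -0.0555  0.01  ]
post 0 1 [  5   6  17  17 229] [272.1 153. ] [ 0.5936 -0.1872  0.04  ] [ 0.5924 -0.1878  0.048 ]
post 1 1 [  6   5  17  18 235] [272.9 195.7] [ 0.5931 -0.138   0.04  ] [ 0.5928 -0.1394  0.048 ]
post 2 1 [  7   5  16  18 241] [273.6 235.5] [ 0.5926 -0.0889  0.04  ] [ 0.5931 -0.0911  0.048 ]
[264  99  16  18 209] [ 0.5935 -0.2365  0.048 ] [ 0.5935 -0.2366  0.0466]
[265 146  16  16 175] [ 0.5932 -0.1874  0.048 ] [ 0.5932 -0.1873  0.0467]
[266 190  15  15 156] [ 0.5927 -0.138   0.048 ] [ 0.5927 -0.1377  0.0467]
[267 231  14  14 141] [ 0.5923 -0.0884  0.048 ] [ 0.5924 -0.0879  0.0467]
core [371  70  30  32 455] [ 0.4619 -0.2634  0.0146] [ 0.4619 -0.2634  0.0143] [0.034 0.035 0.005]
core [382 144  29  29 387] [ 0.4427 -0.1795  0.0144] [ 0.4427 -0.18    0.0142] [0.035 0.034 0.005]
core [384 236  26  24 209] [ 0.4307 -0.062   0.0144] [ 0.4345 -0.0655  0.0143] [0.034 0.032 0.005]
```

```bash
python3 pl.py .4619 -.2634 .1 -89.5
```

```text
12.3 [ 0.5846 -0.1432  0.2595] [ 1.797e+02 -1.000e-01 -9.000e+01] [-0.6  0.6 -0.1] 0.06
[[0.58, 0.59, 0.77], [0.04, -0.01, -0.06]]
[[0.57, 0.59, 0.77], [-0.0, 0.0, 0.0]]
[[0.57, 0.59, 0.77], [0.0, 0.0, 0.0]]
[[0.57, 0.59, 0.77], [0.0, 0.0, 0.0]]
[[0.57, 0.59, 0.77], [0.0, 0.0, 0.0]]
[[0.12, 0.12, 0.16], [0.0, 0.0, 0.0]]
```

Emit:
apply_moves:
  targets:
    - [[0.6,0.6,0.7],[0,0,-0.06],60]
    - [[0.6,0.6,0.75],[0,0,0],60]
    - [[0.6,0.6,0.75],[0,0,0],60]
    - [[0.6,0.6,0.75],[0,0,0],60]
    - [[0.4,0.4,0.5],[0,0,0],60]

```text
time_s: 12.8
tcp_pos: [0.4764, -0.259, 0.1274]
eef_rot: [-179.1, -0.3, -89.1]
contact_force: [0.6, -0.0, -0.0]
gripper_width: 0.0601
```

```bash
python3 pl.py .4619 -.2634 .06 -89.5
```

```text
12.8 [ 0.4764 -0.259   0.1274] [-179.1   -0.3  -89.1] [ 0.6 -0.  -0. ] 0.0601
[[0.06, 0.23, 1.0], [-0.11, -0.03, 0.04]]
[[0.04, 0.15, 0.68], [0.0, 0.0, 0.0]]
```

Emit:
apply_moves:
  targets:
    - [[0.05,0.2,0.8],[-0.1,0,0],60]
    - [[0,0,0.7],[0,0,0],60]
    - [[0,0,0],[0,0,0],60]
    - [[0,0,0],[0,0,0],60]

```text
time_s: 13.2
tcp_pos: [0.4667, -0.2644, 0.0691]
eef_rot: [-179.7, -0.3, -89.4]
contact_force: [-0.3, 0.2, -0.1]
gripper_width: 0.0602
```

```bash
python3 pl.py .4619 -.2634 .02 -89.5
```

```text
13.2 [ 0.4667 -0.2644  0.0691] [-179.7   -0.3  -89.4] [-0.3  0.2 -0.1] 0.0602
[[-0.03, 0.1, 1.0], [-0.04, -0.04, 0.02]]
[[-0.0, 0.02, 0.23], [-0.0, 0.0, -0.0]]
```

Emit:
apply_moves:
  targets:
    - [[-0.03,0.1,0.5],[0,0,0],60]
    - [[0,0,0.4],[0,0,0],60]
    - [[0,0,0.2],[0,0,0],60]
    - [[0,0,0],[0,0,0],60]

```text
time_s: 13.6
tcp_pos: [0.4696, -0.2642, 0.0322]
eef_rot: [-178.9, -0.5, -89.2]
contact_force: [0.2, 0.2, -0.7]
gripper_width: 0.0597
```

Emit:
apply_moves:
  targets:
    - [[0,0.2,0.2],[-0.15,-0.05,0],60]
    - [[0,0,0.12],[0,0,0],60]
    - [[0,0,0],[0,0,0],60]

```text
time_s: 13.9
tcp_pos: [0.4634, -0.2646, 0.0213]
eef_rot: [-180.0, -0.2, -89.1]
contact_force: [0.6, -0.6, 0.0]
gripper_width: 0.0601
```

Emit:
apply_moves:
  targets:
    - [[-0.03,0.03,0.03],[0,0,0],60]
    - [[0,0,0],[0,0,0],30]
    - [[0,0,0],[0,0,0],30]
    - [[0,0,0],[0,0,0],30]
    - [[0,0,0],[0,0,0],30]
  squeeze: 25

```text
time_s: 14.4
tcp_pos: [0.4625, -0.2634, 0.0206]
eef_rot: [-179.9, -0.2, -89.1]
contact_force: [0.6, -0.8, -1.3]
gripper_width: 0.035
```

Emit:
apply_moves:
  targets:
    - [[0,0,0],[0,0,0],30]
    - [[0,0,-0.5],[0,0,0],30]
    - [[0,0,-0.8],[0,0,0],30]
    - [[0,0,-0.7],[0,0,0],30]
    - [[0,0,0],[0,0,0],30]

```text
time_s: 14.9
tcp_pos: [0.4613, -0.263, 0.102]
eef_rot: [179.8, -0.2, -89.1]
contact_force: [0.9, 0.1, -0.4]
gripper_width: 0.0348
```

```bash
python3 pl.py .5935 -.237 .09 -89.5;python3 -c "
from h import *
c=cap('side');crop(c,'d11.png',240,220,420,350,4)"
```

```text
14.9 [ 0.4613 -0.263   0.102 ] [179.8  -0.2 -89.1] [ 0.9  0.1 -0.4] 0.0348
[[-0.18, -1.0, 0.09], [0.02, -0.02, 0.05]]
[[-0.19, -1.0, 0.09], [-0.0, 0.0, -0.0]]
[[-0.19, -1.0, 0.09], [-0.0, 0.0, 0.0]]
[[-0.06, -0.31, 0.03], [0.0, 0.0, -0.0]]
```

View pics/d11.png

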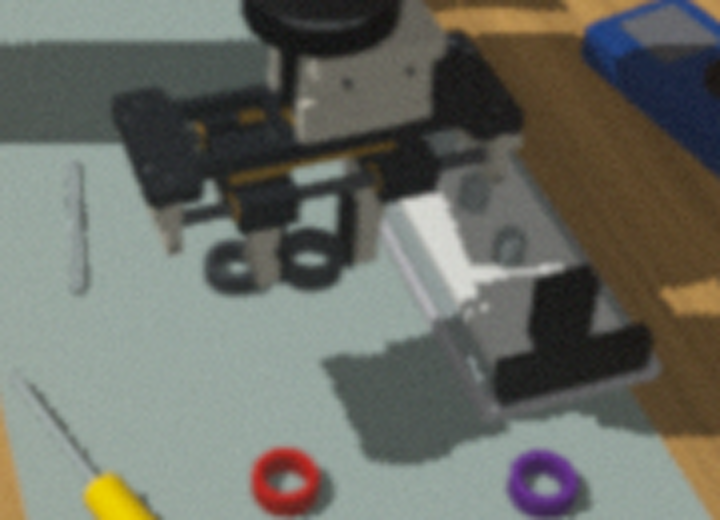

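Emit:
apply_moves:
  targets:
    - [[-0.18,-0.9,-0.05],[0,0,0.05],30]
    - [[-0.19,-0.9,0],[0,0,0],30]
    - [[-0.19,-0.9,0],[0,0,0],30]
    - [[-0.06,-0.4,0],[0,0,0],30]
    - [[0,0,0],[0,0,0],30]

```text
time_s: 15.45
tcp_pos: [0.5848, -0.2353, 0.0971]
eef_rot: [179.4, 0.0, -89.7]
contact_force: [-1.2, -0.0, -0.2]
gripper_width: 0.035
```

```bash
python3 pl.py .5935 -.237 .076 -89.5
```

```text
15.45 [ 0.5848 -0.2353  0.0971] [179.4   0.  -89.7] [-1.2 -0.  -0.2] 0.035
[[0.04, -0.22, 0.53], [0.07, 0.0, -0.03]]
```

Emit:
apply_moves:
  targets:
    - [[0.04,-0.22,0.4],[0.07,0,0],30]
    - [[0,0,0],[0,0,0],30]
    - [[0,0,0],[0,0,0],30]

```text
time_s: 15.75
tcp_pos: [0.5908, -0.2365, 0.0777]
eef_rot: [179.7, 0.1, -89.8]
contact_force: [-0.1, -0.2, -0.4]
gripper_width: 0.035
```

```bash
python3 pl.py .5935 -.237 .047 -89.5;python3 -c "
from h import *
c=cap('side');crop(c,'d12.png',300,220,420,330,5);c=cap('scene');crop(c,'s12.png',170,220,290,340,5)"
```

```text
15.75 [ 0.5908 -0.2365  0.0777] [ 1.797e+02  1.000e-01 -8.980e+01] [-0.1 -0.2 -0.4] 0.035
[[0.01, -0.07, 0.77], [0.04, 0.01, -0.03]]
```

View pics/d12.png

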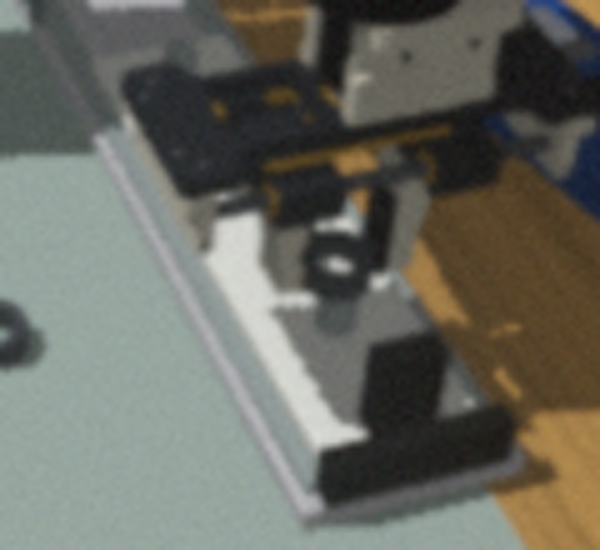

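View pics/s12.png

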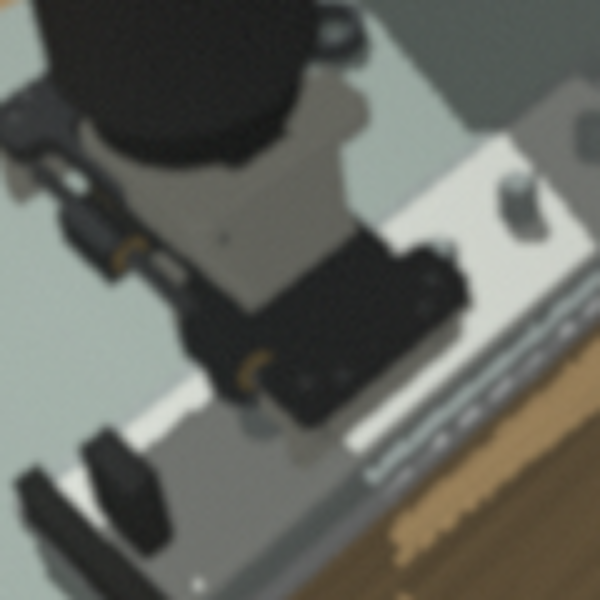

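Emit:
apply_moves:
  targets:
    - [[0.01,-0.07,0.25],[0,0,0],30]
    - [[0,0,0.2],[0,0,0],30]
    - [[0,0,0],[0,0,0],30]

```text
time_s: 16.15
tcp_pos: [0.5933, -0.2371, 0.0601]
eef_rot: [179.8, 0.1, -89.8]
contact_force: [-0.4, 0.2, 0.5]
gripper_width: 0.0354
```

Emit:
apply_moves:
  targets:
    - [[0,0,0.2],[0,0,0],30]
    - [[0,0,0.15],[0,0,0],30]
    - [[0,0,0],[0,0,0],30]

```text
time_s: 16.45
tcp_pos: [0.5936, -0.2374, 0.0462]
eef_rot: [179.9, 0.0, -89.8]
contact_force: [-2.1, -0.2, 6.6]
gripper_width: 0.0353
```

Emit:
apply_moves:
  targets:
    - [[0,0,0],[0,0,0],60]
    - [[0,0,0],[0,0,0],60]
    - [[0,0,-0.4],[0,0,0],60]
    - [[0,0,-1],[0,0,0],60]
    - [[0,0,-1],[0,0,0],60]

```text
time_s: 16.95
tcp_pos: [0.5899, -0.2368, 0.1367]
eef_rot: [179.1, 0.2, -89.8]
contact_force: [1.0, -0.0, 0.5]
gripper_width: 0.0592
```

```bash
python3 pl.py .4427 -.1797 .14 -89.5
```

```text
16.95 [ 0.5899 -0.2368  0.1367] [179.1   0.2 -89.8] [ 1.  -0.   0.5] 0.0592
[[-0.39, 1.0, -0.01], [0.11, 0.02, -0.04]]
[[-0.4, 1.0, -0.02], [0.0, -0.0, -0.0]]
[[-0.4, 1.0, -0.02], [0.0, 0.0, 0.0]]
[[-0.27, 0.67, -0.02], [0.0, 0.0, -0.0]]
```

Emit:
apply_moves:
  targets:
    - [[-0.4,1,-0.5],[0.1,0,0],60]
    - [[-0.4,1,-0.5],[0,0,0],60]
    - [[-0.4,1,-0.5],[0,0,0],60]
    - [[-0.27,0.8,-0.3],[0,0,0],60]
    - [[0,0,0],[0,0,0],60]

```text
time_s: 17.45
tcp_pos: [0.4363, -0.1779, 0.2151]
eef_rot: [-179.5, 0.1, -89.8]
contact_force: [1.6, 0.4, 0.6]
gripper_width: 0.0604
```

```bash
cat > look.py <<'E'
from meas import *
import sys
s=r.get_state();c=cap("wrist");X=cloud(c);cv2.imwrite("pics/"+sys.argv[1],c["img"])
def seg(z0,z1,x0,x1,y0,y1,t):
    m=(X[...,2]>z0)&(X[...,2]<z1)&(X[...,0]>x0)&(X[...,0]<x1)&(X[...,1]>y0)&(X[...,1]<y1)
    k,lab,st,ce=cv2.connectedComponentsWithStats(m.astype(np.uint8))
    for i in range(1,k):
        if st[i,4]>40:P=X[lab==i];print(t,st[i],((P.min(0)+P.max(0))/2).round(4),P.mean(0).round(4),np.ptp(P,0).round(3))
seg(.011,.022,.38,.525,-.32,.3,"core")
seg(.044,.052,.57,.62,-.27,.0,"posttop")
seg(.036,.044,.56,.63,-.27,.0,"ringtop")
E
python3 look.py w13.png; python3 pl.py .4427 -.1797 .06 -89.5
```

```text
core [262 177  32  31 472] [ 0.4427 -0.1795  0.0142] [ 0.4421 -0.18    0.0143] [0.035 0.035 0.006]
core [280 275  19   4  50] [ 0.4289 -0.0758  0.0133] [ 0.429  -0.0761  0.0134] [0.022 0.005 0.005]
posttop [116 132  17  18 204] [ 0.5935 -0.2375  0.0469] [ 0.5925 -0.2374  0.0468] [0.017 0.017 0.006]
posttop [123 182  16  17 192] [ 0.5926 -0.1877  0.0467] [ 0.5921 -0.188   0.0466] [0.015 0.017 0.005]
posttop [129 229  17  15 176] [ 0.592  -0.1377  0.0468] [ 0.5915 -0.1383  0.0468] [0.017 0.016 0.006]
ringtop [111 123  36  36 724] [ 0.5925 -0.2371  0.04  ] [ 0.5906 -0.2375  0.0403] [0.036 0.035 0.008]
ringtop [124 180  19  20 101] [ 0.5917 -0.1875  0.0401] [ 0.588 -0.19   0.041] [0.016 0.019 0.008]
ringtop [129 226  19  18  83] [ 0.5923 -0.1379  0.0401] [ 0.5884 -0.1409  0.041 ] [0.017 0.018 0.008]
17.5 [ 0.4379 -0.1782  0.2147] [-1.795e+02  1.000e-01 -8.980e+01] [0.5 0.3 0.2] 0.0601
[[0.01, -0.02, 1.0], [-0.07, 0.01, -0.04]]
[[0.01, -0.03, 1.0], [-0.0, -0.0, -0.0]]
[[0.01, -0.03, 1.0], [-0.0, -0.0, 0.0]]
[[0.01, -0.03, 0.87], [0.0, 0.0, 0.0]]
```

View pics/w13.png

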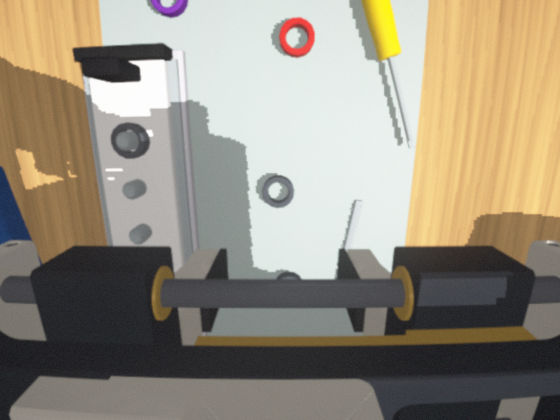

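Emit:
apply_moves:
  targets:
    - [[0,0,1],[-0.07,0,0],60]
    - [[0,0,1],[0,0,0],60]
    - [[0,0,1],[0,0,0],60]
    - [[0,0,0.7],[0,0,0],60]
    - [[0,0,0],[0,0,0],60]

```text
time_s: 18.0
tcp_pos: [0.444, -0.1789, 0.0631]
eef_rot: [-179.6, 0.0, -89.7]
contact_force: [-1.1, -0.2, -0.1]
gripper_width: 0.0598
```

```bash
python3 pl.py .4427 -.1797 .021 -89.5
```

```text
18.0 [ 0.444  -0.1789  0.0631] [-179.6    0.   -89.7] [-1.1 -0.2 -0.1] 0.0598
[[0.02, 0.04, 1.0], [-0.05, 0.0, -0.03]]
[[0.0, 0.0, 0.05], [0.0, -0.0, 0.0]]
```

Emit:
apply_moves:
  targets:
    - [[0.02,0.07,0.5],[-0.05,0,0],60]
    - [[0,0.03,0.4],[0,0,0],60]
    - [[0,0,0.1],[0,0,0],60]
    - [[0,0,0],[0,0,0],60]

```text
time_s: 18.4
tcp_pos: [0.444, -0.1806, 0.0235]
eef_rot: [-180.0, -0.1, -89.7]
contact_force: [1.3, -0.3, -0.9]
gripper_width: 0.0604
```

```bash
python3 pl.py .4427 -.1797 .0205 -89.5
```

```text
18.4 [ 0.444  -0.1806  0.0235] [-1.80e+02 -1.00e-01 -8.97e+01] [ 1.3 -0.3 -0.9] 0.0604
[[-0.02, 0.03, 0.07], [-0.0, -0.01, -0.02]]
```

Emit:
apply_moves:
  targets:
    - [[-0.02,0.03,0.08],[0,0,0],60]
    - [[0,0,0],[0,0,0],30]
    - [[0,0,0],[0,0,0],30]
    - [[0,0,0],[0,0,0],30]
    - [[0,0,0],[0,0,0],30]

```text
time_s: 18.9
tcp_pos: [0.4457, -0.1799, 0.0237]
eef_rot: [-179.6, -0.1, -89.6]
contact_force: [-0.5, -1.0, -0.2]
gripper_width: 0.0351
```

Emit:
apply_moves:
  targets:
    - [[0,0,0],[0,0,0],30]
    - [[0,0,-0.5],[0,0,0],30]
    - [[0,0,-0.8],[0,0,0],30]
    - [[0,0,-0.7],[0,0,0],30]
    - [[0,0,0],[0,0,0],30]

```text
time_s: 19.4
tcp_pos: [0.4441, -0.1798, 0.1058]
eef_rot: [-179.8, -0.1, -89.6]
contact_force: [-0.1, -0.0, -1.9]
gripper_width: 0.035
```

```bash
python3 pl.py .5930 -.1875 .09 -89.5
```

```text
19.4 [ 0.4441 -0.1798  0.1058] [-1.798e+02 -1.000e-01 -8.960e+01] [-0.1 -0.  -1.9] 0.035
[[0.06, -1.0, 0.11], [-0.02, -0.01, -0.02]]
[[0.06, -1.0, 0.11], [0.0, 0.0, -0.0]]
[[0.06, -1.0, 0.11], [-0.0, -0.0, 0.0]]
[[0.04, -0.72, 0.08], [-0.0, -0.0, -0.0]]
```

Emit:
apply_moves:
  targets:
    - [[0.06,-1,0],[0,0,0],30]
    - [[0.06,-1,0],[0,0,0],30]
    - [[0.06,-1,0],[0,0,0],30]
    - [[0.04,-0.85,0],[0,0,0],30]
    - [[0,0,0],[0,0,0],30]

```text
time_s: 19.9
tcp_pos: [0.6016, -0.1878, 0.1056]
eef_rot: [-179.7, -0.0, -89.7]
contact_force: [-1.7, 0.9, -0.6]
gripper_width: 0.0349
```

```bash
python3 pl.py .5930 -.1875 .08 -89.5
```

```text
19.9 [ 0.6016 -0.1878  0.1056] [-179.7   -0.   -89.7] [-1.7  0.9 -0.6] 0.0349
[[-0.01, 0.22, 0.64], [-0.03, -0.0, -0.02]]
```

Emit:
apply_moves:
  targets:
    - [[0,0.18,0.4],[0,0,0],30]
    - [[0,0,0.1],[0,0,0],30]
    - [[0,0,0],[0,0,0],30]
    - [[0,0,0],[0,0,0],30]

```text
time_s: 20.3
tcp_pos: [0.5936, -0.1878, 0.0825]
eef_rot: [-180.0, -0.0, -89.7]
contact_force: [-0.6, 1.0, -0.3]
gripper_width: 0.0351
```

```bash
python3 pl.py .5930 -.1875 .05 -89.5
```

```text
20.3 [ 0.5936 -0.1878  0.0825] [-180.    -0.   -89.7] [-0.6  1.  -0.3] 0.0351
[[-0.01, 0.02, 0.81], [-0.0, -0.0, -0.03]]
```

Emit:
apply_moves:
  targets:
    - [[0,0.02,0.35],[0,0,0],30]
    - [[0,0,0.2],[0,0,0],30]
    - [[0,0,0],[0,0,0],30]

```text
time_s: 20.6
tcp_pos: [0.5931, -0.1878, 0.0601]
eef_rot: [-179.9, -0.0, -89.7]
contact_force: [1.1, 0.4, -0.8]
gripper_width: 0.0353
```

Emit:
apply_moves:
  targets:
    - [[0,0,0.2],[0,0,0],30]
    - [[0,0,0.1],[0,0,0],30]
    - [[0,0,0],[0,0,0],30]

```text
time_s: 20.9
tcp_pos: [0.5933, -0.1878, 0.0494]
eef_rot: [-179.8, -0.1, -89.6]
contact_force: [0.1, 0.9, 3.5]
gripper_width: 0.0353
```

Seated. Release, go over core 2.

Emit:
apply_moves:
  targets:
    - [[0,0,0],[0,0,0],60]
    - [[0,0,0],[0,0,0],60]
    - [[0,0,-0.4],[0,0,0],60]
    - [[0,0,-1],[0,0,0],60]
    - [[0,0,-1],[0,0,0],60]

```text
time_s: 21.4
tcp_pos: [0.5894, -0.1874, 0.1405]
eef_rot: [179.5, 0.0, -89.7]
contact_force: [-0.2, 0.7, 0.1]
gripper_width: 0.0595
```

```bash
python3 pl.py .430 -.063 .20 -89.5
```

```text
21.4 [ 0.5894 -0.1874  0.1405] [179.5   0.  -89.7] [-0.2  0.7  0.1] 0.0595
[[-0.67, 0.85, -0.31], [0.07, 0.0, -0.02]]
[[-0.67, 0.85, -0.32], [-0.0, -0.0, -0.0]]
[[-0.67, 0.85, -0.32], [0.0, 0.0, 0.0]]
[[-0.67, 0.85, -0.32], [0.0, 0.0, -0.0]]
[[-0.46, 0.58, -0.22], [0.0, 0.0, 0.0]]
```

Emit:
apply_moves:
  targets:
    - [[-0.67,0.9,-0.4],[0.07,0,0],60]
    - [[-0.67,0.9,-0.4],[0,0,0],60]
    - [[-0.67,0.9,-0.4],[0,0,0],60]
    - [[-0.67,0.9,-0.3],[0,0,0],60]
    - [[-0.46,0.55,0],[0,0,0],60]

```text
time_s: 21.9
tcp_pos: [0.4238, -0.0617, 0.2055]
eef_rot: [-179.3, -0.0, -89.9]
contact_force: [0.3, 0.6, 0.8]
gripper_width: 0.0599
```

Emit:
apply_moves:
  targets:
    - [[0,0,0],[0,0,0],60]

```text
time_s: 22.0
tcp_pos: [0.4215, -0.0605, 0.2061]
eef_rot: [-179.2, 0.1, -89.8]
contact_force: [0.4, 0.8, -0.1]
gripper_width: 0.0599
```

```bash
python3 look.py w14.png; python3 pl.py .430 -.062 .06 -89.5
```

```text
core [261 179  33  33 508] [ 0.4291 -0.0604  0.0138] [ 0.4293 -0.0607  0.0142] [0.035 0.035 0.006]
posttop [ 83   0  19  20 274] [ 0.5935 -0.2368  0.0468] [ 0.5925 -0.2362  0.0468] [0.017 0.016 0.006]
posttop [ 89  59  19  19 255] [ 0.5927 -0.1866  0.0468] [ 0.5921 -0.1866  0.0468] [0.017 0.016 0.005]
posttop [ 96 114  18  19 227] [ 0.592  -0.1372  0.0468] [ 0.5917 -0.1373  0.0467] [0.016 0.017 0.006]
posttop [104 167  17  18 212] [ 0.5912 -0.0868  0.0467] [ 0.591  -0.0874  0.0468] [0.015 0.017 0.005]
posttop [111 215  16  17 189] [ 0.5911 -0.0375  0.0465] [ 0.5908 -0.0381  0.0468] [0.015 0.017 0.005]
ringtop [ 78   0  39  33 714] [ 0.5923 -0.2333  0.04  ] [ 0.5901 -0.232   0.0402] [0.036 0.028 0.008]
ringtop [ 85  48  38  41 826] [ 0.5911 -0.1873  0.04  ] [ 0.5891 -0.187   0.0402] [0.036 0.035 0.008]
ringtop [104 113  15  21 118] [ 0.5886 -0.1371  0.04  ] [ 0.5867 -0.1365  0.0407] [0.011 0.019 0.008]
ringtop [107 165  18  20 108] [ 0.5895 -0.0871  0.04  ] [ 0.5862 -0.0885  0.0408] [0.014 0.019 0.008]
ringtop [113 213  18  19  97] [ 0.59   -0.0373  0.04  ] [ 0.5867 -0.0399  0.0406] [0.015 0.018 0.008]
22.05 [ 0.4229 -0.0609  0.2064] [-179.2    0.   -89.8] [-0.8  0.3  0.6] 0.0603
[[0.01, -0.03, 1.0], [-0.1, 0.0, -0.03]]
[[0.01, -0.05, 1.0], [0.0, -0.0, -0.0]]
[[0.01, -0.05, 1.0], [0.0, -0.0, -0.0]]
[[0.01, -0.03, 0.66], [-0.0, -0.0, 0.0]]
```

View pics/w14.png

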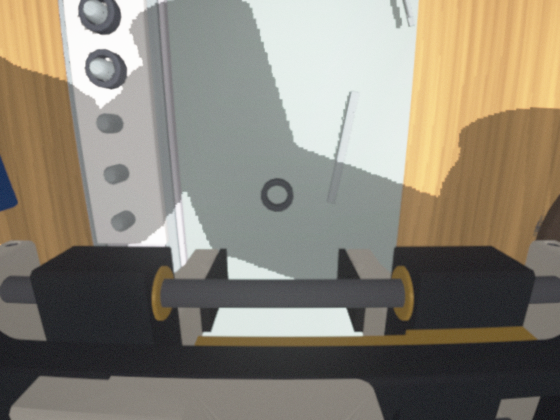

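Emit:
apply_moves:
  targets:
    - [[0,-0.07,1],[-0.1,0,0],50]
    - [[0,-0.05,1],[0,0,0],50]
    - [[0,0,1],[0,0,0],50]
    - [[0,0,0.5],[0,0,0],50]
    - [[0,0,0],[0,0,0],50]

```text
time_s: 22.55
tcp_pos: [0.4351, -0.0612, 0.0639]
eef_rot: [-179.5, 0.1, -89.7]
contact_force: [-0.5, -0.0, 0.6]
gripper_width: 0.0498
```

```bash
python3 pl.py .4297 -.0605 .021 -89.5
```

```text
22.55 [ 0.4351 -0.0612  0.0639] [-1.795e+02  1.000e-01 -8.970e+01] [-0.5 -0.   0.6] 0.0498
[[-0.01, 0.13, 1.0], [-0.06, 0.01, -0.03]]
[[-0.0, 0.01, 0.07], [0.0, -0.0, 0.0]]
```

Emit:
apply_moves:
  targets:
    - [[0,0.15,0.35],[-0.06,0,0],50]
    - [[0,0.05,0.35],[0,0,0],50]
    - [[0,0,0.15],[0,0,0],50]
    - [[0,0,0],[0,0,0],50]

```text
time_s: 22.95
tcp_pos: [0.431, -0.062, 0.0303]
eef_rot: [-179.9, 0.0, -89.7]
contact_force: [0.2, -0.1, 0.3]
gripper_width: 0.05
```

```bash
python3 pl.py .4297 -.0605 .0205 -89.5
```

```text
22.95 [ 0.431  -0.062   0.0303] [-179.9    0.   -89.7] [ 0.2 -0.1  0.3] 0.05
[[-0.04, 0.03, 0.25], [-0.01, 0.01, -0.03]]
```

Emit:
apply_moves:
  targets:
    - [[-0.04,0.04,0.22],[0,0,0],50]
    - [[0,0,0],[0,0,0],50]
    - [[0,0,0],[0,0,0],30]
    - [[0,0,0],[0,0,0],30]
    - [[0,0,0],[0,0,0],30]

```text
time_s: 23.45
tcp_pos: [0.4318, -0.0599, 0.0233]
eef_rot: [-179.7, 0.1, -89.7]
contact_force: [-1.0, -0.2, -1.1]
gripper_width: 0.0349
```

Emit:
apply_moves:
  targets:
    - [[0,0,0],[0,0,0],30]
    - [[0,0,0],[0,0,0],30]

```text
time_s: 23.65
tcp_pos: [0.4319, -0.0598, 0.0237]
eef_rot: [-179.6, 0.1, -89.7]
contact_force: [0.0, -0.0, -0.9]
gripper_width: 0.0352
```

Emit:
apply_moves:
  targets:
    - [[0,0,-0.5],[0,0,0],30]
    - [[0,0,-0.8],[0,0,0],30]
    - [[0,0,-0.7],[0,0,0],30]
    - [[0,0,0],[0,0,0],30]

```text
time_s: 24.05
tcp_pos: [0.4305, -0.0603, 0.1057]
eef_rot: [-179.8, 0.0, -89.7]
contact_force: [0.5, 0.8, -0.4]
gripper_width: 0.0351
```

```bash
python3 pl.py .5925 -.138 .1 -89.5
```

```text
24.05 [ 0.4305 -0.0603  0.1057] [-179.8    0.   -89.7] [ 0.5  0.8 -0.4] 0.0351
[[0.49, -1.0, 0.04], [-0.02, 0.01, -0.03]]
[[0.49, -1.0, 0.04], [-0.0, -0.0, -0.0]]
[[0.49, -1.0, 0.04], [-0.0, -0.0, -0.0]]
[[0.49, -1.0, 0.04], [-0.0, -0.0, -0.0]]
[[0.02, -0.03, 0.0], [-0.0, -0.0, -0.0]]
```

Emit:
apply_moves:
  targets:
    - [[0.49,-1,0],[0,0,0],30]
    - [[0.49,-1,0],[0,0,0],30]
    - [[0.49,-1,0],[0,0,0],30]
    - [[0.44,-0.9,0],[0,0,0],30]
    - [[0,0,0],[0,0,0],30]

```text
time_s: 24.55
tcp_pos: [0.5913, -0.1384, 0.1055]
eef_rot: [-179.7, 0.1, -89.5]
contact_force: [-1.0, 1.1, -1.1]
gripper_width: 0.0348
```

```bash
python3 pl.py .5926 -.1376 .083 -89.5
```

```text
24.55 [ 0.5913 -0.1384  0.1055] [-1.797e+02  1.000e-01 -8.950e+01] [-1.   1.1 -1.1] 0.0348
[[-0.02, -0.03, 0.56], [-0.04, 0.02, -0.0]]
```

Emit:
apply_moves:
  targets:
    - [[0,0,0.4],[0,0,0],30]
    - [[0,0,0.1],[0,0,0],30]
    - [[0,0,0],[0,0,0],30]
    - [[0,0,0],[0,0,0],30]

```text
time_s: 24.95
tcp_pos: [0.5901, -0.1389, 0.0822]
eef_rot: [-179.9, 0.1, -89.6]
contact_force: [-0.2, -0.4, -0.5]
gripper_width: 0.0351
```

```bash
python3 pl.py .5926 -.1376 .05 -89.5
```

```text
24.95 [ 0.5901 -0.1389  0.0822] [-1.799e+02  1.000e-01 -8.960e+01] [-0.2 -0.4 -0.5] 0.0351
[[-0.03, -0.06, 0.8], [-0.01, 0.02, -0.02]]
```

Emit:
apply_moves:
  targets:
    - [[-0.03,-0.06,0.1],[0,0,0],30]
    - [[0,0,0.3],[0,0,0],30]
    - [[0,0,0.15],[0,0,0],30]
    - [[0,0,0],[0,0,0],30]

```text
time_s: 25.35
tcp_pos: [0.5929, -0.1367, 0.0602]
eef_rot: [-179.8, 0.1, -89.6]
contact_force: [-0.2, -0.0, -0.8]
gripper_width: 0.0351
```

Emit:
apply_moves:
  targets:
    - [[0,0,0.2],[0,0,0],30]
    - [[0,0,0.1],[0,0,0],30]
    - [[0,0,0],[0,0,0],30]

```text
time_s: 25.65
tcp_pos: [0.593, -0.1366, 0.049]
eef_rot: [-179.8, 0.1, -89.5]
contact_force: [-1.9, 0.9, 5.4]
gripper_width: 0.0353
```

Emit:
apply_moves:
  targets:
    - [[0,0,0],[0,0,0],60]
    - [[0,0,0],[0,0,0],60]
    - [[0,0,-0.4],[0,0,0],60]
    - [[0,0,-1],[0,0,0],60]
    - [[0,0,-1],[0,0,0],60]

```text
time_s: 26.15
tcp_pos: [0.5888, -0.1368, 0.1402]
eef_rot: [179.5, 0.1, -89.6]
contact_force: [1.3, -0.0, 0.5]
gripper_width: 0.0593
```

```bash
python3 pl.py .465 .16 .22 -89.5; python3 -c "
from h import *
c=cap('scene');crop(c,'s15.png',160,100,430,320,2.9);c=cap('side');crop(c,'d15.png',200,130,440,350,3)"
```

```text
26.15 [ 0.5888 -0.1368  0.1402] [ 1.795e+02  1.000e-01 -8.960e+01] [ 1.3 -0.   0.5] 0.0593
[[-1.0, 0.41, -0.26], [0.06, 0.01, -0.01]]
[[-1.0, 0.41, -0.27], [-0.0, 0.0, 0.0]]
[[-1.0, 0.41, -0.27], [0.0, 0.0, 0.0]]
[[-1.0, 0.41, -0.27], [-0.0, -0.0, 0.0]]
[[-1.0, 0.41, -0.27], [0.0, 0.0, 0.0]]
[[-1.0, 0.41, -0.27], [0.0, 0.0, 0.0]]
[[-1.0, 0.41, -0.27], [0.0, 0.0, 0.0]]
[[-0.45, 0.18, -0.12], [0.0, 0.0, 0.0]]
```

View pics/s15.png

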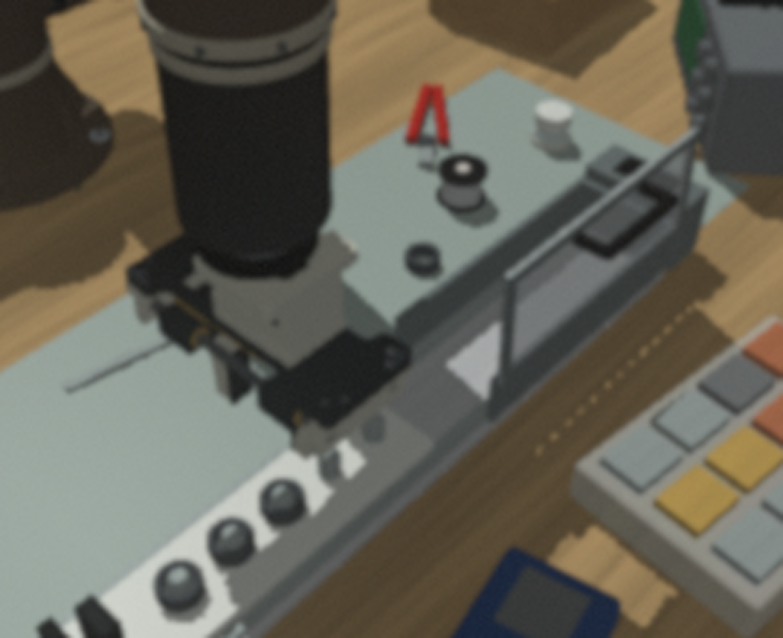

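View pics/d15.png

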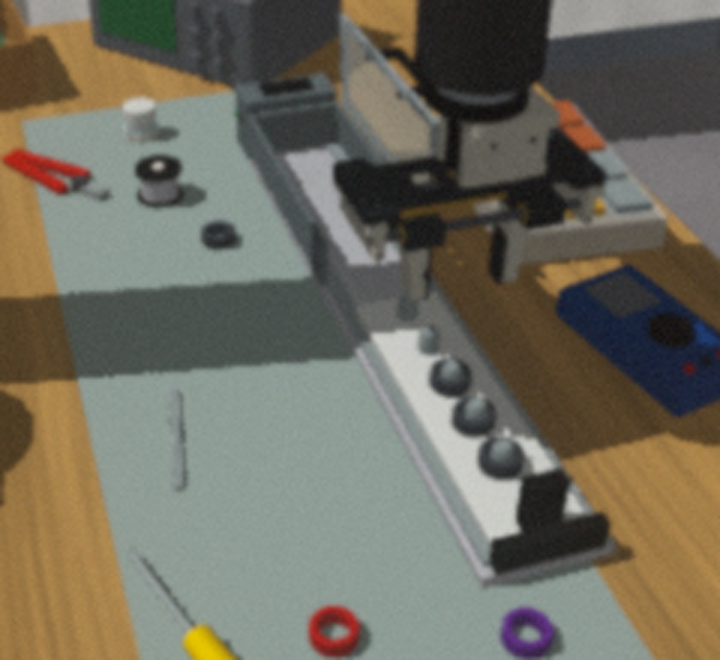

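Emit:
apply_moves:
  targets:
    - [[-1,0.4,-0.5],[0.06,0,0],60]
    - [[-1,0.4,-0.5],[0,0,0],60]
    - [[-1,0.4,-0.5],[0,0,0],60]
    - [[-1,0.4,-0.3],[0,0,0],60]
    - [[-1,0.4,-0.2],[0,0,0],55]

```text
time_s: 26.75
tcp_pos: [0.5095, 0.0641, 0.2245]
eef_rot: [-179.5, 0.1, -90.1]
contact_force: [0.4, 1.0, -0.1]
gripper_width: 0.0567
```

Emit:
apply_moves:
  targets:
    - [[-1,0.4,0],[0,0,0],50]
    - [[-1,0.4,0],[0,0,0],50]
    - [[-0.2,0.1,0],[0,0,0],50]
    - [[0,0,0],[0,0,0],50]
    - [[0,0,0],[0,0,0],50]

```text
time_s: 27.25
tcp_pos: [0.4708, 0.1596, 0.2254]
eef_rot: [-179.2, 0.3, -89.7]
contact_force: [-0.0, -0.1, 0.0]
gripper_width: 0.0497
```

```bash
python3 look.py w16.png; python3 pl.py .465 .166 .07 -89.5
```

```text
core [276 184  31  31 442] [0.4626 0.1689 0.0139] [0.4625 0.1686 0.0143] [0.035 0.035 0.005]
core [308 267  21  12  81] [0.4284 0.2614 0.0165] [0.4289 0.258  0.0165] [0.024 0.014 0.011]
27.3 [0.4709 0.1593 0.2253] [-179.2    0.3  -89.7] [-0.7  0.7  0.2] 0.0497
[[-0.04, 0.05, 1.0], [-0.09, 0.04, -0.03]]
[[-0.04, 0.04, 1.0], [0.0, 0.0, -0.0]]
[[-0.04, 0.04, 1.0], [0.0, -0.0, 0.0]]
[[-0.04, 0.03, 0.88], [-0.0, 0.0, -0.0]]
```

View pics/w16.png

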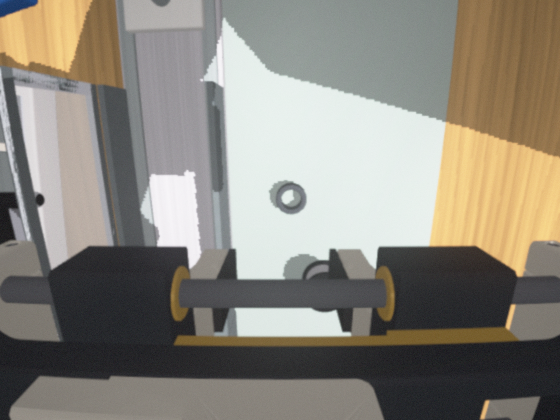

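Emit:
apply_moves:
  targets:
    - [[-0.12,0.15,1],[-0.09,0,0],50]
    - [[-0.08,0.12,1],[0,0,0],50]
    - [[0,0.05,1],[0,0,0],50]
    - [[0,0,0.7],[0,0,0],50]
    - [[0,0,0],[0,0,0],50]

```text
time_s: 27.8
tcp_pos: [0.4627, 0.1632, 0.0739]
eef_rot: [-179.7, 0.4, -90.3]
contact_force: [-0.7, -0.3, 0.2]
gripper_width: 0.05
```

```bash
python3 pl.py .4627 .1687 .026 -89.5
```

```text
27.8 [0.4627 0.1632 0.0739] [-179.7    0.4  -90.3] [-0.7 -0.3  0.2] 0.05
[[-0.11, 0.0, 1.0], [-0.03, 0.05, -0.1]]
[[-0.02, -0.0, 0.2], [0.0, -0.0, -0.0]]
```

Emit:
apply_moves:
  targets:
    - [[-0.1,0,0.3],[0,0.05,0],50]
    - [[-0.05,0,0.4],[0,0,0],50]
    - [[0,0,0.2],[0,0,0],50]
    - [[0,0,0],[0,0,0],50]

```text
time_s: 28.2
tcp_pos: [0.4665, 0.1692, 0.0391]
eef_rot: [-179.5, 0.1, -90.5]
contact_force: [0.6, -0.1, 0.1]
gripper_width: 0.0502
```

```bash
python3 pl.py .4627 .1687 .025 -89.5
```

```text
28.2 [0.4665 0.1692 0.0391] [-1.795e+02  1.000e-01 -9.050e+01] [ 0.6 -0.1  0.1] 0.0502
[[0.01, 0.1, 0.35], [-0.06, 0.01, -0.12]]
```

Emit:
apply_moves:
  targets:
    - [[0.01,0.1,0.15],[-0.06,0,0],50]
    - [[0,0,0.17],[0,0,0],50]
    - [[0,0,0],[0,0,0],50]

```text
time_s: 28.5
tcp_pos: [0.4636, 0.1697, 0.0274]
eef_rot: [-179.9, 0.2, -90.5]
contact_force: [0.5, 0.8, -0.8]
gripper_width: 0.0497
```

Emit:
apply_moves:
  targets:
    - [[0.03,0.02,0.07],[0,0,0],50]
    - [[0,0,0],[0,0,0],50]
    - [[0,0,0],[0,0,0],30]
    - [[0,0,0],[0,0,0],30]
    - [[0,0,0],[0,0,0],30]

```text
time_s: 29.0
tcp_pos: [0.4631, 0.1688, 0.0252]
eef_rot: [-179.8, 0.2, -90.4]
contact_force: [0.6, 0.4, -0.7]
gripper_width: 0.0356
```

Emit:
apply_moves:
  targets:
    - [[0,0,0],[0,0,0],30]
    - [[0,0,0],[0,0,0],30]

```text
time_s: 29.2
tcp_pos: [0.4632, 0.1688, 0.0253]
eef_rot: [-179.8, 0.3, -90.4]
contact_force: [0.6, -0.2, -0.8]
gripper_width: 0.0353
```

Emit:
apply_moves:
  targets:
    - [[0,0,-0.5],[0,0,0],30]
    - [[0,0,-0.8],[0,0,0],30]
    - [[0,0,-1],[0,0,0],30]
    - [[0,0,-0.7],[0,0,0],30]

```text
time_s: 29.6
tcp_pos: [0.4602, 0.1662, 0.1447]
eef_rot: [179.7, -0.2, -90.5]
contact_force: [0.9, 0.8, -0.7]
gripper_width: 0.0347
```

```bash
python3 pl.py .592 -.088 .13 -89.5
```

```text
29.6 [0.4602 0.1662 0.1447] [179.7  -0.2 -90.5] [ 0.9  0.8 -0.7] 0.0347
[[0.99, -0.53, 0.06], [0.04, -0.02, -0.12]]
[[1.0, -0.51, 0.06], [0.0, 0.0, -0.0]]
[[1.0, -0.51, 0.06], [0.0, 0.0, -0.0]]
[[1.0, -0.51, 0.06], [0.0, 0.0, 0.0]]
[[1.0, -0.51, 0.06], [0.0, 0.0, -0.0]]
[[1.0, -0.51, 0.06], [0.0, 0.0, 0.0]]
[[0.38, -0.19, 0.02], [0.0, 0.0, -0.0]]
```

Emit:
apply_moves:
  targets:
    - [[1,-0.4,0],[0,0,-0.1],30]
    - [[1,-0.4,0],[0,0,0],30]
    - [[1,-0.5,0],[0,0,0],30]
    - [[1,-0.5,0.1],[0,0,0],30]
    - [[1,-0.5,0.2],[0,0,0],30]

```text
time_s: 30.1
tcp_pos: [0.5592, -0.0325, 0.1409]
eef_rot: [-179.5, 0.3, -88.9]
contact_force: [1.2, 1.2, 0.4]
gripper_width: 0.035
```

```bash
python3 pl.py .5925 -.088 .115 -89.5
```

```text
30.1 [ 0.5592 -0.0325  0.1409] [-179.5    0.3  -88.9] [1.2 1.2 0.4] 0.035
[[0.91, -0.52, 0.42], [-0.07, 0.04, 0.07]]
[[0.49, -0.29, 0.23], [0.0, 0.0, -0.0]]
```

Emit:
apply_moves:
  targets:
    - [[0.8,-0.4,0.4],[-0.07,0.04,0.07],30]
    - [[0.5,-0.25,0.3],[0,0,0],30]
    - [[0,0,0.1],[0,0,0],30]
    - [[0,0,0],[0,0,0],30]

```text
time_s: 30.5
tcp_pos: [0.5877, -0.0917, 0.1059]
eef_rot: [179.9, -0.1, -89.9]
contact_force: [0.6, -0.2, 0.2]
gripper_width: 0.0354
```

```bash
python3 pl.py .5925 -.088 .085 -89.5
```

```text
30.5 [ 0.5877 -0.0917  0.1059] [ 1.799e+02 -1.000e-01 -8.990e+01] [ 0.6 -0.2  0.2] 0.0354
[[-0.09, -0.12, 0.52], [0.02, -0.01, -0.05]]
```

Emit:
apply_moves:
  targets:
    - [[-0.09,-0.12,0.3],[0,0,0],30]
    - [[0,0,0.15],[0,0,0],30]
    - [[0,0,0],[0,0,0],30]
    - [[0,0,0],[0,0,0],30]

```text
time_s: 30.9
tcp_pos: [0.5925, -0.085, 0.0874]
eef_rot: [179.9, -0.0, -89.7]
contact_force: [-0.0, 0.7, -0.5]
gripper_width: 0.035
```

```bash
python3 pl.py .5925 -.088 .05 -89.5; python3 -c "
from h import *
c=cap('side');crop(c,'d17.png',290,190,400,300,5)"
```

```text
30.9 [ 0.5925 -0.085   0.0874] [179.9  -0.  -89.7] [-0.   0.7 -0.5] 0.035
[[0.08, -0.0, 0.94], [0.01, -0.0, -0.03]]
```

View pics/d17.png

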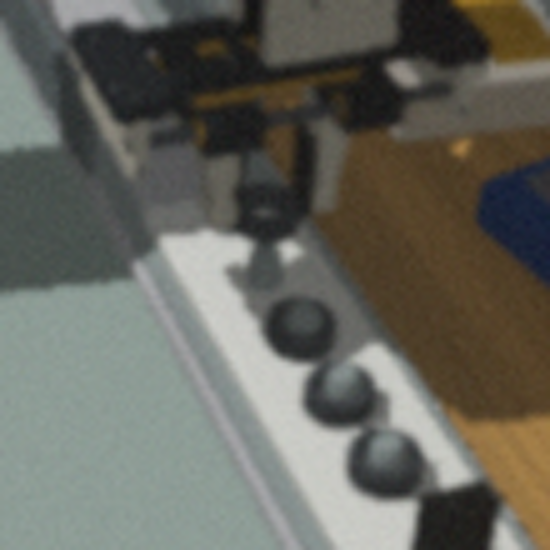

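Emit:
apply_moves:
  targets:
    - [[0.07,0,0.2],[0,0,0],30]
    - [[0,0,0.3],[0,0,0],30]
    - [[0,0,0.15],[0,0,0],30]
    - [[0,0,0],[0,0,0],30]

```text
time_s: 31.35
tcp_pos: [0.5926, -0.0873, 0.0601]
eef_rot: [-180.0, -0.0, -89.7]
contact_force: [0.0, -0.0, -0.6]
gripper_width: 0.0352
```

Emit:
apply_moves:
  targets:
    - [[0,0,0.18],[0,0,0],30]
    - [[0,0,0.1],[0,0,0],30]
    - [[0,0,0],[0,0,0],30]

```text
time_s: 31.65
tcp_pos: [0.5929, -0.0876, 0.0503]
eef_rot: [-180.0, -0.1, -89.6]
contact_force: [0.3, -0.3, -1.1]
gripper_width: 0.0355
```

Emit:
apply_moves:
  targets:
    - [[0,0,0.08],[0,0,0],30]
    - [[0,0,0],[0,0,0],30]

```text
time_s: 31.85
tcp_pos: [0.5934, -0.0877, 0.0497]
eef_rot: [-179.9, -0.1, -89.5]
contact_force: [-0.2, -0.6, -0.3]
gripper_width: 0.0355
```

Emit:
apply_moves:
  targets:
    - [[0,0,0],[0,0,0],60]
    - [[0,0,0],[0,0,0],60]
    - [[0,0,-0.4],[0,0,0],60]
    - [[0,0,-1],[0,0,0],60]
    - [[0,0,-1],[0,0,0],60]

```text
time_s: 32.35
tcp_pos: [0.5892, -0.0881, 0.1403]
eef_rot: [179.4, -0.2, -89.6]
contact_force: [0.8, 0.8, -0.4]
gripper_width: 0.0598
```

Emit:
apply_moves:
  targets:
    - [[0.3,0,-1],[0,0,0],60]
    - [[0.4,0,-1],[0,0,0],60]
    - [[0.4,0,-1],[0,0,0],60]
    - [[0.3,0,0],[0,0,0],60]
    - [[0,0,0],[0,0,0],60]

```text
time_s: 32.85
tcp_pos: [0.5928, -0.1455, 0.2698]
eef_rot: [179.8, -0.2, -89.6]
contact_force: [-0.6, 0.0, -0.6]
gripper_width: 0.06
```

```bash
python3 look.py w18.png; python3 pl.py .594 -.316 .15 -89.5
```

```text
posttop [273 102  16  17 192] [ 0.5939 -0.2366  0.0467] [ 0.5937 -0.2367  0.0467] [0.017 0.017 0.005]
posttop [274 148  15  15 168] [ 0.593  -0.1869  0.0469] [ 0.5931 -0.1875  0.0467] [0.016 0.016 0.006]
posttop [274 190  15  15 149] [ 0.5927 -0.1376  0.0466] [ 0.5931 -0.1379  0.0468] [0.017 0.017 0.005]
posttop [275 231  14  13 135] [ 0.5917 -0.0873  0.0466] [ 0.5921 -0.0882  0.0468] [0.016 0.016 0.005]
posttop [275 268  13  11 114] [ 0.592  -0.0392  0.0468] [ 0.5917 -0.039   0.0468] [0.015 0.013 0.005]
ringtop [266  93  32  33 505] [ 0.5928 -0.2379  0.04  ] [ 0.5928 -0.2378  0.0405] [0.035 0.035 0.008]
ringtop [268 139  30  31 469] [ 0.5912 -0.1875  0.0401] [ 0.5917 -0.1881  0.0404] [0.034 0.035 0.008]
ringtop [267 182  30  29 462] [ 0.592  -0.1374  0.04  ] [ 0.5921 -0.1379  0.0403] [0.035 0.034 0.008]
ringtop [267 222  28  27 429] [ 0.5929 -0.0877  0.04  ] [ 0.5927 -0.0886  0.0402] [0.034 0.034 0.008]
ringtop [274 265  15  11  56] [ 0.592  -0.0408  0.04  ] [ 0.5922 -0.0433  0.0407] [0.018 0.012 0.008]
32.9 [ 0.5932 -0.1453  0.2702] [179.9  -0.2 -89.5] [ 0.7 -0.2  1.7] 0.0598
[[0.92, 0.0, 0.65], [0.02, -0.03, -0.0]]
[[0.92, 0.0, 0.65], [-0.0, 0.0, 0.0]]
[[0.92, 0.0, 0.65], [0.0, -0.0, -0.0]]
[[0.92, 0.0, 0.65], [-0.0, 0.0, 0.0]]
[[0.59, 0.0, 0.41], [0.0, 0.0, 0.0]]
```

View pics/w18.png

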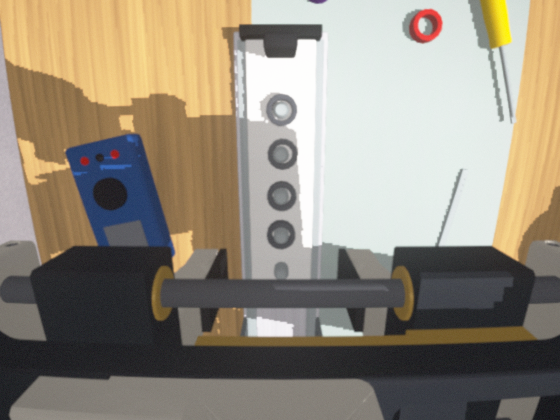

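Emit:
apply_moves:
  targets:
    - [[0.95,0,0.5],[0,0,0],60]
    - [[0.95,0,0.5],[0,0,0],60]
    - [[0.95,0,0.5],[0,0,0],60]
    - [[0.95,0,0.5],[0,0,0],60]
    - [[0.5,0,0.5],[0,0,0],60]

```text
time_s: 33.4
tcp_pos: [0.5969, -0.3176, 0.166]
eef_rot: [180.0, -0.2, -89.1]
contact_force: [0.5, 0.9, -0.2]
gripper_width: 0.0602
```

```bash
python3 pl.py .5945 -.319 .1 -89.5
```

```text
33.4 [ 0.5969 -0.3176  0.166 ] [180.   -0.2 -89.1] [ 0.5  0.9 -0.2] 0.0602
[[0.02, 0.04, 1.0], [0.0, -0.02, 0.05]]
[[0.01, 0.02, 0.65], [-0.0, -0.0, -0.0]]
```

Emit:
apply_moves:
  targets:
    - [[0.02,0.04,0.8],[0,0,0.05],60]
    - [[0,0,0.8],[0,0,0],60]
    - [[0,0,0.6],[0,0,0],60]
    - [[0,0,0.2],[0,0,0],60]
    - [[0,0,0],[0,0,0],60]

```text
time_s: 33.9
tcp_pos: [0.5899, -0.3192, 0.0558]
eef_rot: [179.2, 0.1, -89.8]
contact_force: [-0.7, 0.1, 0.3]
gripper_width: 0.0598
```

```bash
python3 pl.py .5945 -.319 .06 -89.5; python3 -c "
from h import *
c=cap('side');crop(c,'d19.png',280,190,420,330,4.2)"
```

```text
33.9 [ 0.5899 -0.3192  0.0558] [ 1.792e+02  1.000e-01 -8.980e+01] [-0.7  0.1  0.3] 0.0598
[[-0.0, -0.11, -0.11], [0.1, 0.01, -0.03]]
```

View pics/d19.png

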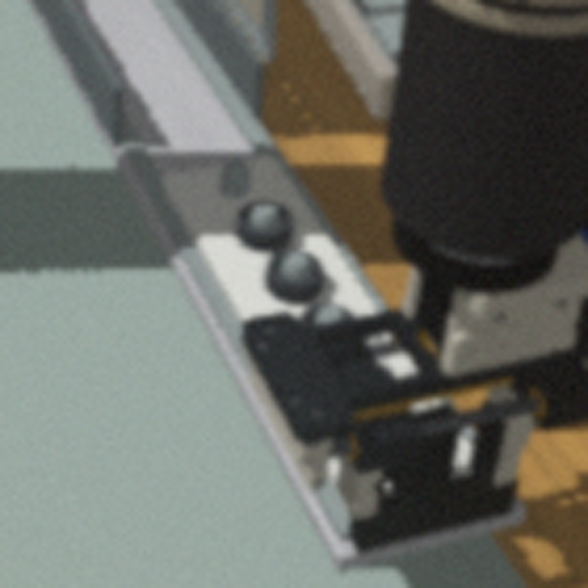

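Emit:
apply_moves:
  targets:
    - [[0,-0.12,-0.1],[0.1,0,0],60]
    - [[0,0,0],[0,0,0],30]
    - [[0,0,0],[0,0,0],30]
    - [[0,0,0],[0,0,0],30]
    - [[0,0,0],[0,0,0],30]
  squeeze: 30

```text
time_s: 34.45
tcp_pos: [0.596, -0.319, 0.0657]
eef_rot: [-179.8, -0.0, -89.7]
contact_force: [-11.0, -2.6, 1.5]
gripper_width: 0.0343
```

Emit:
apply_moves:
  targets:
    - [[-0.3,0,0],[0,0,0],30]
    - [[-0.6,0,0],[0,0,0],30]
    - [[-0.7,0,0],[0,0,0],30]
    - [[-0.7,0,0],[0,0,0],30]
    - [[-0.7,0,0],[0,0,0],30]

```text
time_s: 34.95
tcp_pos: [0.5926, -0.2023, 0.0661]
eef_rot: [-179.9, -0.2, -90.1]
contact_force: [0.3, -2.6, -3.3]
gripper_width: 0.0301
```

```bash
python3 pl.py .592 -.009 .06 -89.5
```

```text
34.95 [ 0.5926 -0.2023  0.0661] [-179.9   -0.2  -90.1] [ 0.3 -2.6 -3.3] 0.0301
[[-1.0, 0.0, 0.03], [-0.01, -0.03, -0.08]]
[[-1.0, -0.01, 0.03], [-0.0, -0.0, -0.0]]
[[-1.0, -0.01, 0.03], [-0.0, -0.0, 0.0]]
[[-1.0, -0.01, 0.03], [-0.0, -0.0, -0.0]]
[[-0.83, -0.0, 0.03], [-0.0, -0.0, 0.0]]
```

```bash
python3 -c "
from h import *
c=cap('side');crop(c,'d20.png',280,170,420,330,4)
c=cap('scene');crop(c,'s20.png',170,170,330,340,4)"
```

```text
(no output)
```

View pics/d20.png

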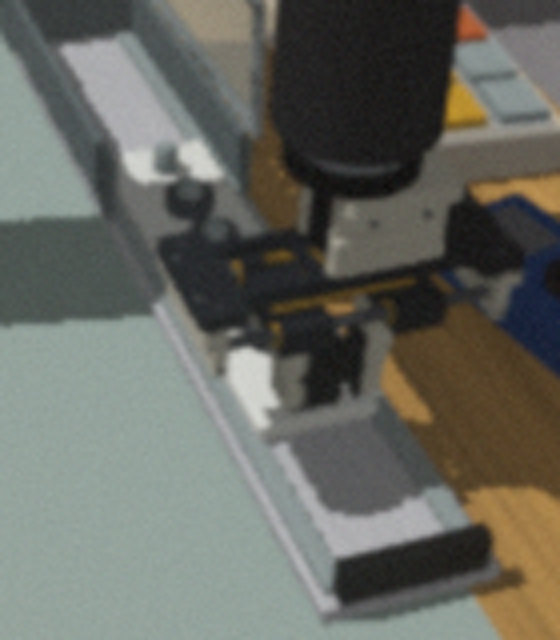

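View pics/s20.png

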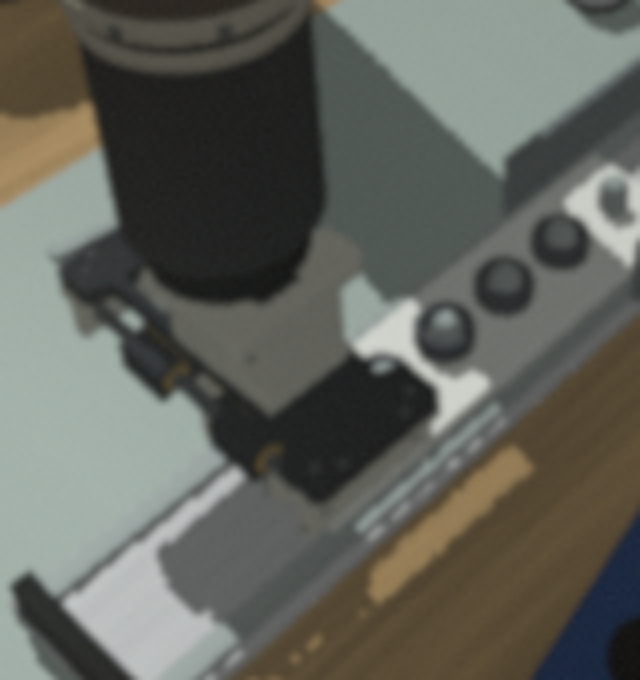

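Emit:
apply_moves:
  targets:
    - [[0,0,0],[0,0,0],60]
    - [[0,0,0],[0,0,0],60]
    - [[0.5,0,0],[0,0,0],60]
    - [[0.5,0,0],[0,0,0],0]
    - [[0,0,0.15],[0,0,0],0]

```text
time_s: 35.55
tcp_pos: [0.5949, -0.2429, 0.0628]
eef_rot: [-179.6, -0.2, -89.9]
contact_force: [-0.5, -0.5, 0.0]
gripper_width: 0.0428
```

Emit:
apply_moves:
  targets:
    - [[0,0,0.1],[0,0,0],0]
    - [[0,0,0],[0,0,0],0]
    - [[0,0,0],[0,0,0],0]

```text
time_s: 35.85
tcp_pos: [0.5938, -0.244, 0.0572]
eef_rot: [-179.7, -0.2, -90.0]
contact_force: [0.7, -0.6, 0.5]
gripper_width: 0.0194
```

```bash
python3 pl.py .593 -.2 .058 -89.5;python3 -c "
from h import *
c=cap('side');crop(c,'d21.png',280,170,420,330,4)
c=cap('wrist');cv2.imwrite('pics/w21.png',c['img'])"
```

```text
35.85 [ 0.5938 -0.244   0.0572] [-179.7   -0.2  -90. ] [ 0.7 -0.6  0.5] 0.0194
[[-1.0, 0.02, -0.02], [-0.03, -0.02, -0.07]]
[[-0.1, 0.0, -0.0], [0.0, 0.0, 0.0]]
```

View pics/d21.png

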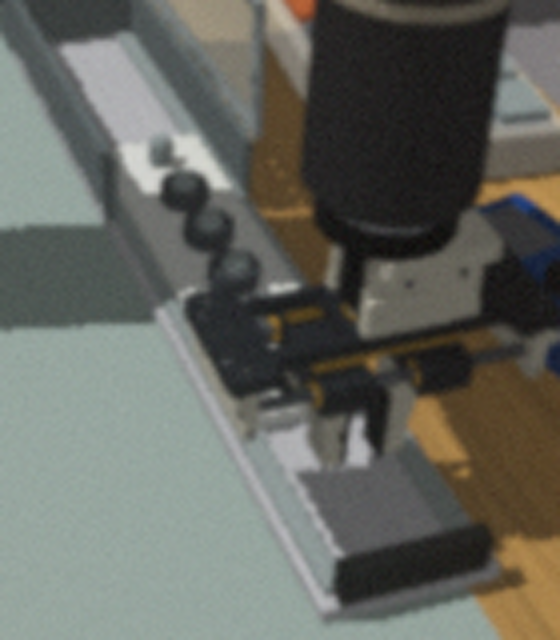

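Emit:
apply_moves:
  targets:
    - [[-0.2,0,0],[0,0,0],0]
    - [[-0.4,0,0],[0,0,0],0]
    - [[-0.6,0,0],[0,0,0],0]
    - [[-0.7,0,0],[0,0,0],0]
    - [[-0.7,0,0],[0,0,0],0]

```text
time_s: 36.45
tcp_pos: [0.5935, -0.1359, 0.0575]
eef_rot: [-179.7, -0.3, -90.2]
contact_force: [1.3, -3.4, -2.5]
gripper_width: 0.0005
```

```bash
python3 pl.py .592 -.02 .058 -89.5
```

```text
36.45 [ 0.5935 -0.1359  0.0575] [-179.7   -0.3  -90.2] [ 1.3 -3.4 -2.5] 0.0005
[[-1.0, 0.02, -0.01], [-0.04, -0.03, -0.08]]
[[-1.0, 0.0, -0.0], [0.0, 0.0, 0.0]]
[[-0.9, 0.0, -0.0], [0.0, 0.0, -0.0]]
```

Emit:
apply_moves:
  targets:
    - [[-0.7,0.02,0],[0,0,-0.05],0]
    - [[-0.7,0,0],[0,0,0],0]
    - [[-0.6,0,0],[0,0,0],0]
    - [[-0.35,0,0],[0,0,0],0]
    - [[-0.2,0,0],[0,0,0],0]

```text
time_s: 36.95
tcp_pos: [0.5919, -0.0235, 0.0582]
eef_rot: [-179.5, -0.4, -89.4]
contact_force: [1.0, -2.0, -1.0]
gripper_width: 0.0002
```

Emit:
apply_moves:
  targets:
    - [[-0.12,0,0],[0,0,0],0]
    - [[-0.12,0,0],[0,0,0],0]
    - [[-0.1,0,0],[0,0,0],0]

```text
time_s: 37.25
tcp_pos: [0.5916, -0.0112, 0.0584]
eef_rot: [-179.6, -0.5, -89.3]
contact_force: [9.8, -35.3, -4.6]
gripper_width: 0.0006
```

Emit:
apply_moves:
  targets:
    - [[0.3,0,0],[0,0,0],0]
    - [[0.6,0,0],[0,0,0],0]
    - [[0.6,0,-0.8],[0,0,0],0]
    - [[0.3,0,-1],[0,0,0],0]
    - [[0,0,-1],[0,0,0],0]

```text
time_s: 37.75
tcp_pos: [0.5867, -0.0878, 0.1671]
eef_rot: [179.6, -0.6, -89.6]
contact_force: [0.6, -0.1, 0.0]
gripper_width: 0.0004
```

Emit:
apply_moves:
  targets:
    - [[0,0,-1],[0,0,0],0]
    - [[-0.5,0,-1],[0,0,0],0]
    - [[-0.5,0,-0.6],[0,0,0],0]
    - [[0,0,0],[0,0,0],0]
    - [[0,0,0],[0,0,0],0]

```text
time_s: 38.25
tcp_pos: [0.5878, -0.0497, 0.2816]
eef_rot: [-179.9, -0.3, -90.0]
contact_force: [-1.1, 0.3, -1.0]
gripper_width: 0.0005
```

```bash
python3 cov.py; python3 - <<'E'
from meas import *
s=r.get_state();print(s["time_s"],s["tcp_pos"]);c=cap("wrist");X=cloud(c);cv2.imwrite("pics/w22.png",c["img"])
def seg(z0,z1,x0,x1,y0,y1,t):
    m=(X[...,2]>z0)&(X[...,2]<z1)&(X[...,0]>x0)&(X[...,0]<x1)&(X[...,1]>y0)&(X[...,1]<y1)
    k,lab,st,ce=cv2.connectedComponentsWithStats(m.astype(np.uint8))
    for i in range(1,k):
        if st[i,4]>40:P=X[lab==i];print(t,st[i],((P.min(0)+P.max(0))/2).round(4),P.mean(0).round(4),np.ptp(P,0).round(3))
seg(.044,.052,.57,.62,.02,.3,"post"); seg(.036,.044,.565,.62,.02,.3,"ring"); seg(.068,.08,.57,.62,-.05,.04,"grip")
E
```

```text
scene 676 [0.643 0.045 0.08 ] [0.654 0.12  0.175] theta 87.54442006574145 x at hinge 0.653
side 364 [0.644 0.045 0.08 ] [0.654 0.12  0.178] theta 88.29597130785679 x at hinge 0.6496
38.35 [ 0.58763938 -0.05005038  0.28076982]
ring [273 330  18   7  66] [0.588  0.1591 0.0393] [0.5875 0.159  0.0399] [0.024 0.012 0.006]
grip [265 235  28  13 355] [0.5913 0.0069 0.0721] [0.5911 0.0063 0.0731] [0.032 0.015 0.006]
```

View pics/w22.png

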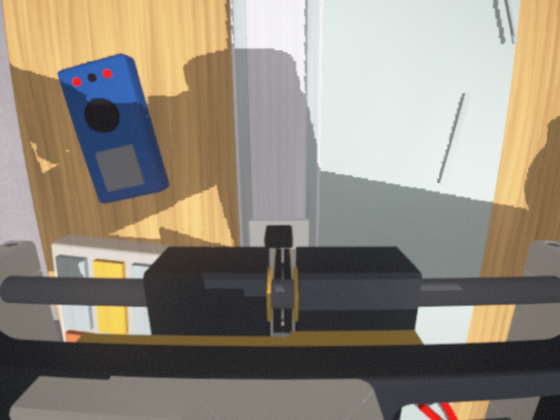

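Emit:
apply_moves:
  targets:
    - [[-1,0,-0.7],[0,0,0],0]
    - [[-1,0,-0.5],[0,0,0],0]
    - [[-1,0,0],[0,0,0],0]
    - [[-1,0,0],[0,0,0],0]
    - [[-0.6,0,0],[0,0,0],0]

```text
time_s: 38.9
tcp_pos: [0.5863, 0.1338, 0.3207]
eef_rot: [179.3, -0.6, -90.6]
contact_force: [0.7, 0.1, -0.2]
gripper_width: 0.0005
```

Emit:
apply_moves:
  targets:
    - [[0,0,0],[0,0,0],0]
    - [[0,0,0],[0,0,0],0]
    - [[0,0,0],[0,0,0],0]

```text
time_s: 39.2
tcp_pos: [0.5855, 0.1351, 0.3162]
eef_rot: [178.9, -0.8, -90.5]
contact_force: [-0.8, -0.3, -0.3]
gripper_width: 0.0003
```

```bash
python3 - <<'E'
from meas import *
s=r.get_state();print(s["time_s"],s["tcp_pos"],s["eef_rot"]);c=cap("wrist");cv2.imwrite("pics/w23.png",c["img"])
for n,c in(("wrist",c),("scene",cap("scene")),("side",cap("side"))):
  X=cloud(c)
  def seg(z0,z1,x0,x1,y0,y1,t):
    m=(X[...,2]>z0)&(X[...,2]<z1)&(X[...,0]>x0)&(X[...,0]<x1)&(X[...,1]>y0)&(X[...,1]<y1)
    k,lab,st,ce=cv2.connectedComponentsWithStats(m.astype(np.uint8))
    for i in range(1,k):
        if st[i,4]>30:P=X[lab==i];print(n,t,st[i],((P.min(0)+P.max(0))/2).round(4),P.mean(0).round(4),np.ptp(P,0).round(3))
  seg(.044,.052,.57,.62,.03,.3,"post"); seg(.036,.044,.565,.62,.03,.3,"ring"); seg(.068,.08,.57,.62,-.05,.04,"grip")
E
```

```text
39.2 [0.58551118 0.13512065 0.31622435] [178.87650643  -0.76740414 -90.45172006]
wrist post [267 131  13  14 133] [0.5908 0.0727 0.0465] [0.591  0.0725 0.0467] [0.015 0.016 0.005]
wrist post [268 170  13  14 124] [0.5902 0.1228 0.0468] [0.5903 0.1225 0.0468] [0.016 0.017 0.006]
wrist post [269 207  13  13 110] [0.5895 0.1726 0.047 ] [0.5898 0.1723 0.0468] [0.016 0.017 0.006]
wrist post [270 242  12  11  65] [0.5895 0.221  0.0464] [0.5895 0.2193 0.0466] [0.015 0.014 0.005]
wrist ring [260 122  28  28 385] [0.5901 0.0704 0.0405] [0.5899 0.0706 0.0403] [0.035 0.034 0.007]
wrist ring [261 161  27  27 363] [0.5902 0.1205 0.0403] [0.59   0.1203 0.0404] [0.035 0.035 0.007]
wrist ring [263 198  26  26 349] [0.5889 0.1706 0.0401] [0.5892 0.1697 0.0405] [0.034 0.035 0.008]
wrist ring [263 233  26  23 228] [0.5895 0.2196 0.0401] [0.588  0.2138 0.0403] [0.035 0.033 0.008]
wrist grip [257  74  30  15 422] [0.5914 0.008  0.0719] [0.5917 0.0081 0.073 ] [0.034 0.015 0.008]
scene ring [324 207   8  10  49] [0.5888 0.1133 0.0399] [0.5879 0.1104 0.0396] [0.028 0.029 0.007]
scene ring [311 217  14  11  99] [0.5925 0.0682 0.04  ] [0.5934 0.0655 0.04  ] [0.034 0.035 0.008]
scene grip [295 222  14  10  81] [0.5941 0.005  0.0718] [0.5947 0.0042 0.0724] [0.033 0.018 0.007]
side ring [301 183  16  15  98] [0.5911 0.1949 0.04  ] [0.5889 0.1896 0.0408] [0.035 0.088 0.008]
side ring [311 198  12   8  57] [0.5913 0.117  0.0401] [0.5896 0.1144 0.041 ] [0.034 0.031 0.008]
side ring [316 207  12   8  49] [0.5912 0.0686 0.0403] [0.5868 0.0664 0.041 ] [0.034 0.034 0.007]
side grip [325 210  12   7  61] [0.5929 0.006  0.0728] [0.5927 0.0041 0.0739] [0.033 0.019 0.009]
```

View pics/w23.png

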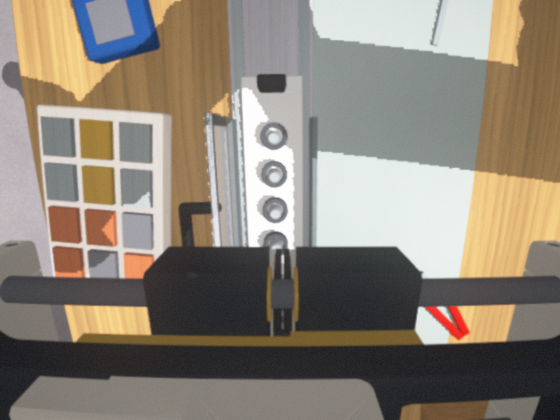

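```bash
python3 pl.py .755 .177 .30 -89.5
```

```text
39.35 [0.5857 0.1348 0.317 ] [178.9  -0.7 -90.5] [-0.  -0.4  0.4] 0.0002
[[-0.26, -1.0, 0.08], [0.13, -0.09, -0.13]]
[[-0.24, -1.0, 0.1], [0.0, -0.0, -0.0]]
[[-0.24, -1.0, 0.1], [-0.0, 0.0, 0.0]]
[[-0.24, -1.0, 0.1], [0.0, 0.0, 0.0]]
[[-0.06, -0.24, 0.02], [0.0, 0.0, 0.0]]
```

Emit:
apply_moves:
  targets:
    - [[-0.26,-1,0],[0.13,-0.09,-0.1],0]
    - [[-0.24,-1,0],[0,0,0],0]
    - [[-0.24,-1,0],[0,0,0],0]
    - [[-0.24,-1,0],[0,0,0],0]
    - [[-0.06,-0.3,0],[0,0,0],0]

```text
time_s: 39.85
tcp_pos: [0.7623, 0.1723, 0.3195]
eef_rot: [-179.8, 0.1, -89.9]
contact_force: [-0.1, 0.6, -1.0]
gripper_width: 0.0003
```

```bash
python3 pl.py .755 .177 .15 -89.5
```

```text
39.85 [0.7623 0.1723 0.3195] [-1.798e+02  1.000e-01 -8.990e+01] [-0.1  0.6 -1. ] 0.0003
[[-0.03, 0.05, 1.0], [-0.03, 0.02, -0.05]]
[[-0.03, 0.04, 1.0], [-0.0, -0.0, -0.0]]
[[-0.03, 0.04, 1.0], [-0.0, -0.0, -0.0]]
[[-0.03, 0.04, 1.0], [-0.0, -0.0, -0.0]]
[[-0.01, 0.01, 0.24], [-0.0, -0.0, -0.0]]
```

Emit:
apply_moves:
  targets:
    - [[0,0,1],[0,0,-0.05],0]
    - [[0,0,1],[0,0,0],0]
    - [[0,0,1],[0,0,0],0]
    - [[0,0,0.7],[0,0,0],0]
    - [[0,0,0.2],[0,0,0],0]

```text
time_s: 40.35
tcp_pos: [0.7682, 0.1674, 0.1588]
eef_rot: [-179.5, 0.2, -89.9]
contact_force: [0.3, -0.4, -0.4]
gripper_width: 0.0001
```

Emit:
apply_moves:
  targets:
    - [[0,0,0],[0,0,0],0]
    - [[0,0,0],[0,0,0],0]

```text
time_s: 40.55
tcp_pos: [0.7685, 0.166, 0.1589]
eef_rot: [-179.6, 0.1, -90.0]
contact_force: [-0.1, -1.1, 0.3]
gripper_width: 0.0004
```

Emit:
apply_moves:
  targets:
    - [[-0.2,0.6,0.2],[0,0,0],0]
    - [[0,0.6,0.05],[0,0,0],0]
    - [[0,0.4,0],[0,0,0],0]
    - [[0,0.4,0],[0,0,0],0]
    - [[0,0.4,0],[0,0,0],0]

```text
time_s: 41.05
tcp_pos: [0.678, 0.1749, 0.1599]
eef_rot: [-178.5, 0.4, -90.0]
contact_force: [2.0, -0.5, -0.1]
gripper_width: 0.0004
```

```bash
python3 cov.py; python3 -c "
from h import *
c=cap('side');crop(c,'d24.png',240,100,400,260,4)"
```

```text
scene 852 [0.618 0.045 0.08 ] [0.649 0.12  0.173] theta 75.10067932266091 x at hinge 0.6527
side 244 [0.618 0.045 0.08 ] [0.647 0.12  0.174] theta 74.85243452722833 x at hinge 0.6498
```

View pics/d24.png

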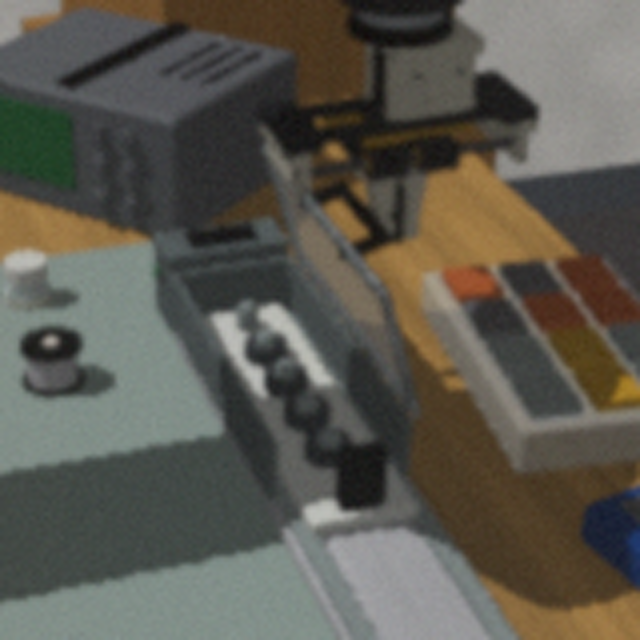

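Emit:
apply_moves:
  targets:
    - [[0,0.4,0.15],[-0.15,0,0],0]
    - [[0,0.4,0.15],[0,0,0],0]
    - [[0,0.4,0.15],[0,0,0],0]
    - [[0,0.4,0.15],[0,0,0],0]
    - [[0,0,0],[0,0,0],0]

```text
time_s: 41.7
tcp_pos: [0.616, 0.1762, 0.1379]
eef_rot: [-179.4, 0.7, -90.0]
contact_force: [0.7, 0.6, 0.5]
gripper_width: 0.0006
```

```bash
python3 cov.py
```

```text
scene 978 [0.562 0.045 0.08 ] [0.635 0.12  0.136] theta 38.203133314045125 x at hinge 0.6545
side 240 [0.56  0.045 0.08 ] [0.637 0.12  0.139] theta 37.61019161485032 x at hinge 0.6595
```

Emit:
apply_moves:
  targets:
    - [[0,-0.15,-0.5],[0,0,0],0]
    - [[0,0,-0.8],[0,0,0],0]
    - [[0,0.6,-0.1],[0,0,0],0]
    - [[0,0.3,0],[0,0,0],0]
    - [[0,0,0],[0,0,0],0]

```text
time_s: 42.3
tcp_pos: [0.5902, 0.1761, 0.1965]
eef_rot: [-179.4, 0.6, -90.1]
contact_force: [0.6, -0.8, -0.5]
gripper_width: 0.0007
```

```bash
python3 cov.py;python3 pl.py .587 .177 .172 -89.5
```

```text
scene 976 [0.562 0.045 0.08 ] [0.635 0.12  0.137] theta 38.23911728060271 x at hinge 0.6543
side 233 [0.56  0.045 0.08 ] [0.637 0.119 0.139] theta 37.67808981434802 x at hinge 0.6594
42.4 [0.5908 0.1761 0.1958] [-179.4    0.6  -90.1] [-0.  -0.4 -0.2] 0.0005
[[-0.02, 0.1, 0.6], [-0.07, 0.07, -0.07]]
```

Emit:
apply_moves:
  targets:
    - [[0,0.1,0.5],[-0.07,0,0],0]
    - [[0,0.15,0.3],[0,0,0],0]
    - [[0,0.15,0.3],[0,0,0],0]
    - [[0,0.15,0.3],[0,0,0],0]
    - [[0,0.1,0.25],[0,0,0],0]

```text
time_s: 42.9
tcp_pos: [0.5518, 0.1765, 0.1359]
eef_rot: [178.7, 0.4, -90.0]
contact_force: [-5.6, 1.8, 5.2]
gripper_width: 0.0004
```

```bash
python3 cov.py
```

```text
scene 342 [0.538 0.045 0.08 ] [0.586 0.12  0.089] theta 14.609347884189972 x at hinge 0.6397
side 202 [0.537 0.045 0.08 ] [0.589 0.12  0.09 ] theta 12.730014999436051 x at hinge 0.6524
```

Emit:
apply_moves:
  targets:
    - [[0,0,0.2],[0.1,0,0],0]
    - [[0,0,0.2],[0,0,0],0]
    - [[0,0,0.12],[0,0,0],0]
    - [[0,0,0.1],[0,0,0],0]

```text
time_s: 43.4
tcp_pos: [0.555, 0.1768, 0.1174]
eef_rot: [179.8, 0.2, -89.7]
contact_force: [-24.5, -0.0, 49.6]
gripper_width: 0.0002
```

Emit:
apply_moves:
  targets:
    - [[0,0,-0.1],[0,0,0],0]
    - [[0,0,-0.5],[0,0,0],0]
    - [[0,0,-1],[0,0,0],0]
    - [[0,0.3,-1],[0,0,0],0]
    - [[0,0.5,-1],[0,0,0],0]

```text
time_s: 43.9
tcp_pos: [0.5241, 0.1749, 0.2591]
eef_rot: [179.1, -0.3, -89.8]
contact_force: [0.1, 1.0, 1.2]
gripper_width: -0.0
```

Emit:
apply_moves:
  targets:
    - [[0.3,0.5,-0.5],[0,0,0],0]
    - [[0,0,0],[0,0,0],0]
    - [[0,0,0],[0,0,0],0]

```text
time_s: 44.2
tcp_pos: [0.5063, 0.1638, 0.2855]
eef_rot: [179.6, -0.0, -89.7]
contact_force: [-0.3, -0.4, 0.3]
gripper_width: 0.0003
```

```bash
python3 - <<'E'
from h import *
s=r.get_state();print(s["time_s"],s["tcp_pos"],s["contact_force"])
for n in("wrist","scene","side"):
    c=cap(n);X=cloud(c)
    if n=="wrist": cv2.imwrite("pics/w25.png",c["img"])
    m=(X[...,1]>.06)&(X[...,1]<.29)&(X[...,2]>.085)&(X[...,2]<.125)&(X[...,0]>.53)&(X[...,0]<.575)
    P=X[m];print(n,"bar",len(P),np.percentile(P,[5,50,95],axis=0).round(4).tolist() if len(P) else 0)
    m=(X[...,1]>.06)&(X[...,1]<.29)&(X[...,2]>.05)&(X[...,2]<.085)&(X[...,0]>.53)&(X[...,0]<.66)
    P=X[m]
    e=P[P[:,0]<.545];f=P[P[:,0]>.635];print("near edge z",len(e),np.percentile(e[:,2],[10,50,90]).round(4) if len(e) else 0,"hinge z",len(f),np.percentile(f[:,2],[10,50,90]).round(4) if len(f) else 0)
c=cap("scene");crop(c,"s25.png",160,100,430,320,2.9);c=cap("side");crop(c,"d25.png",200,130,440,350,3)
E
```

```text
44.2 [0.50631227 0.16380498 0.28550264] [-0.25750221 -0.37746198  0.3060401 ]
wrist bar 931 [[0.5424, 0.1329, 0.0968], [0.5472, 0.1714, 0.1006], [0.5529, 0.2147, 0.1023]]
near edge z 1445 [0.0663 0.0675 0.0686] hinge z 1522 [0.0664 0.0676 0.0686]
scene bar 158 [[0.5459, 0.128, 0.089], [0.5521, 0.1719, 0.099], [0.555, 0.2213, 0.1019]]
near edge z 172 [0.0659 0.067  0.0686] hinge z 495 [0.0536 0.0661 0.0683]
side bar 93 [[0.5437, 0.1294, 0.0885], [0.5479, 0.1668, 0.1018], [0.5547, 0.2218, 0.1047]]
near edge z 211 [0.0543 0.0687 0.0709] hinge z 166 [0.0679 0.0696 0.071 ]
```

View pics/s25.png

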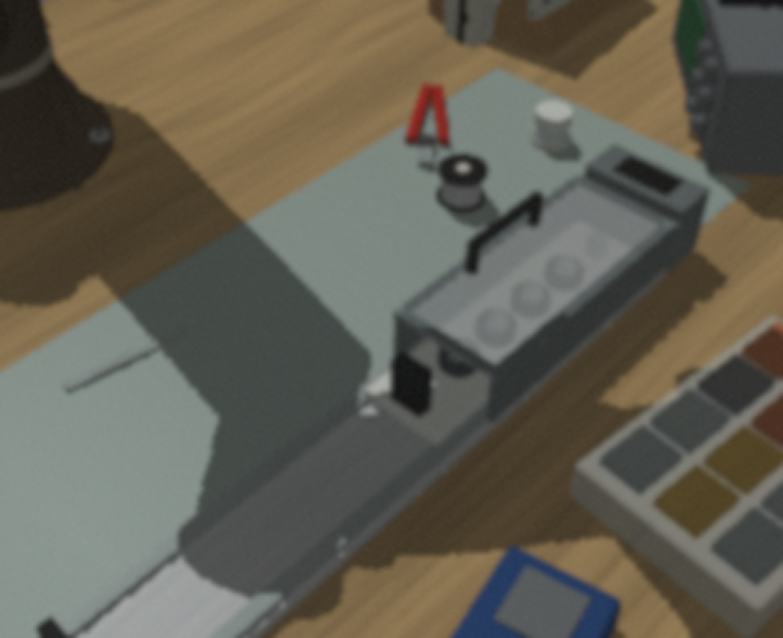

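View pics/d25.png

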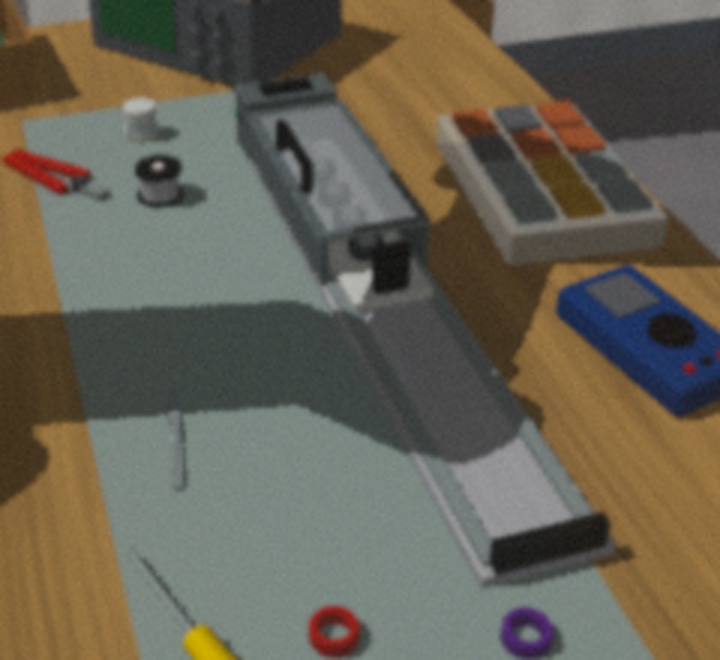

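```bash
python3 -c "
from plant import r
print(r.close_job(), r.get_state()['time_s'])"
```

```text
the job is handed in; nothing more can be done
the job is handed in; nothing more can be done
```

The core tester is loaded as asked and the job was handed in at about 44 s. I opened the cover to about 88° and pulled the carriage out to its loading stop. I put the four cores I could find on posts 0–3, pushed the carriage home, and shut the cover last.

**Last checks:**
- **Cores:** with the carriage out, all four core tops were at about 40 mm (the height for seated flat). No core was left on the table.
- **Carriage:** camera measurements give 0.3097 m of travel between its out and home positions, against the 0.31 m stated. After it was home, the cores sat about 2 mm off their post centres, which is within the hole clearance.
- **Cover:** the near edge and the hinge side both measured 67.5 mm, so it is flat.
- **Other things:** nothing else appears moved in the final pictures, and the gripper touches nothing.

**What went less cleanly:**
- **Grip slip:** the grip slid about 16 mm along the block during the pull and came off its edge on the first push home. I finished that push with closed fingers behind the block.
- **Contact forces:** fingertip contact rose to about 35 N at the home stop and about 50 N for a moment as the cover reached its seat. The 50 N is above the 40 N limit set for the arm and the gripper's body, but only the fingertips were touching. The wrist force stayed well under its 120 N limit.

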